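# Check, load and dock the instrument cases

### The arm

A 7-joint arm with a two-finger parallel gripper is mounted at the origin on the work surface. World frame = base frame: x ahead of the robot, y to its left, z up, the work surface at z = 0. Lengths are in m, angles in rad, forces in N, time in s.
With the tool pointing down it reaches from about 0.425 to 0.95 m from the base axis. Payload 16.7 kg.
Tool frame: the origin (TCP) lies on the mounting face of the last link; the fingertips stand 199 mm ahead of it and the grasp point (between the pads) lies 180 mm ahead of it; z points along the fingers, y is the line along which they close (so a half turn about z gives the same grasp; the last joint's range is limited). The gripper opens to 94 mm and grips with 3 to 60 N. Pads are 16 mm wide; open, the fingers measure 119 mm over their backs; the gripper's body (75 mm by 177 mm) begins 78 mm behind the grasp point.
Start: joints at [-1.278, 0.426, 0.074, 1.606, -0.034, 1.111, -0.067], TCP at [0.289, 0.61, 0.405] pointing down, gripper open.
Joint ranges: [-2.85, 2.85], [-0.5, 2.14], [-1.23, 1.37], [0.21, 2.46], [-1.02, 4.16], [0.16, 2.05], [-2.73, 2.73]. Speed limits (rad/s): [1.89, 1.89, 2.39, 2.39, 3.01, 3.01, 3.01].

### API

Orientations are given as a 3x3 rotation matrix whose columns are the frame's x, y, z axes.
In Python, from rig import manip, capture gives the robot as it stands.
- The arm moves only by the tool play_rows, never from a script. Its argument "plan" is a list of rows, each a list of 3 entries, a list of its own where there are three numbers: the opening, from 0 (shut) to 1 (fully open), then the shift along the world's x, y, z in cm, then the turn about the world's z in degrees. A call has 1 to 5 rows; each row shifts and turns the commanded pose from where the row before left it; what a row does not reach is not made up. A row lasts 1/8 s, in which the tool goes at most 62.5 mm and 10.7 degrees, less where a joint would pass 70% of its speed; a pose out of reach is approached as far as the arm can. A call with a gripper value outside its range is refused whole. The fingers move at their own pace and stop on an object; "squeeze" is the grip in N (left out, the last holds). Time passes only in rows, so rows that do not move let the fingers close. It gives the time, the measured TCP pose, the force, the opening and the grip force at its end, in the units of the state.
- manip.get_state(): the state, without advancing time (a new reading comes with each control period).
- capture(name): name is "scene" or "top" or "wrist"; returns a dict with "img" (420x560x3 uint8, red, green, blue), "range_z" (420x560 float32, m along the optical axis (not along the pixel's ray), 0 where there is no reading), "fovy" (degrees; the focal length in pixels is half the picture's height over the tangent of half this angle, whatever the lens; pixels are square), "cx", "cy" (the principal point, pixels), "R" (3x3) and "t" (3): a world point X has camera coordinates R X + t. Camera axes: x right, y down, z forward; pixel columns grow to the right and rows downward; lengths in m; the calibration is good to about 2 mm. A picture is of the moment at which its call begins.
- manip.job_done(): hands the job in; it is judged then, once.
The state is a dict: "clock": time; "qpos": joint angles; "joint_velocities": joint speeds; "joint_torque": joint torques, N m; "tcp_pos": TCP position; "eef_rot": TCP orientation; "ft_force": force on the tool from outside, world axes, zero at the start; "wrist_torque": the same for the moment, N m; "gripper_width": opening from 0.0 (shut) to 1.0 (fully open); "finger_force": force on a finger pad.
Only numpy, scipy, OpenCV 4.12 (cv2) and the standard library are available. Lean on these libraries where they do the work, as an engineer would, in place of code of your own. Each camera call takes 0.05 s, during which the arm holds its last target. There are 200 camera calls.

### The job

Load every instrument case on the bench into the sledge, one to a bay and upright, each with its lid properly latched: tug gently at each lid grip to find any catch that is not shut, and press that lid down until it snaps, never letting a lid swing wide open. Once all are aboard, push the sledge fully home against its stop, pushing along its centre line because it jams otherwise, and then throw the lock lever right over towards the docking unit. Leave the weights and the jar where they are.

Things in the scene. Friction and masses are not known exactly. Their poses are not given: they have to be found in the camera images.
- sledge (a joint): Sledge travel, m: 0 = drawn out towards the robot, 0.16 = fully home on the dark stop bar; grows along track +x. Plywood tray, 136 mm along the slide, 324 mm wide, four open bays side by side, 2 mm play between the rails. About 4 N moves it on its centre line; pushed 25 mm or more off it, it skews and jams, and pushing harder does not help: let go and push at the middle.
- track: Docking track fixed to the bench: aluminium plate 330 x 372 x 12 mm with 36 mm high side rails and, at its far end, a white docking unit 100 mm high. Origin: centre of the plate's underside. +x: the way the sledge slides home; +y: towards the lock lever's side.
- sledge_floor (a point): Frame on top of the sledge floor, 18 mm above the bench, middle of the bay row: x to home, y left, z up. Bay centres at x = 0, y = -120, -40, 40, 120 mm; each bay is 76 mm wide, its far wall at x = 59; a case with its origin there, x axes alike, has 6 mm to spare all round. Dividers and far wall 14 mm high; back panel (robot side) at x = -67 to -73, 38 mm high.
- push_pad (a point): Centre of the outer face of the dark rubber push pad (40 mm wide, 30 mm high) at the middle of the sledge's back panel, facing the robot; 35 mm above the bench.
- case_a: Grey cloth-covered case, 0.45 kg: base 100x64x30 mm, lid top 38 mm up, over x = -60 to 52, y = -34 to 34; hinge at the +x edge, 30 mm up; catch mid-front (-x). Origin: centre of underside, z up. Latched, the catch holds about 8 N at the lip, enough to carry the case by its lid grip; a loose lid swings up with the grip. About 10 N down near the lip snaps it shut. All cases look alike.
- lip_a (a point): Point on the top of the front lid edge of case a, above the catch, 58 mm in front of the case's origin: 38 mm above the case's underside when latched, about 43 mm when the lid merely rests on its catch, more when it is lifted.
- grip_a (a point): Centre of the black bar grip on the lid of case a: 60 mm long along the case's x, 14 mm thick along its y, 28 mm high (lid top 14 mm below this point); 52 mm above the case's underside, over its middle.
- case_b: Grey cloth-covered case, 0.45 kg: base 100x64x30 mm, lid top 38 mm up, over x = -60 to 52, y = -34 to 34; hinge at the +x edge, 30 mm up; catch mid-front (-x). Origin: centre of underside, z up. Latched, the catch holds about 8 N at the lip, enough to carry the case by its lid grip; a loose lid swings up with the grip. About 10 N down near the lip snaps it shut. All cases look alike.
- lip_b (a point): Point on the top of the front lid edge of case b, above the catch, 58 mm in front of the case's origin: 38 mm above the case's underside when latched, about 43 mm when the lid merely rests on its catch, more when it is lifted.
- grip_b (a point): Centre of the black bar grip on the lid of case b: 60 mm long along the case's x, 14 mm thick along its y, 28 mm high (lid top 14 mm below this point); 52 mm above the case's underside, over its middle.
- case_c: Grey cloth-covered case, 0.45 kg: base 100x64x30 mm, lid top 38 mm up, over x = -60 to 52, y = -34 to 34; hinge at the +x edge, 30 mm up; catch mid-front (-x). Origin: centre of underside, z up. Latched, the catch holds about 8 N at the lip, enough to carry the case by its lid grip; a loose lid swings up with the grip. About 10 N down near the lip snaps it shut. All cases look alike.
- lip_c (a point): Point on the top of the front lid edge of case c, above the catch, 58 mm in front of the case's origin: 38 mm above the case's underside when latched, about 43 mm when the lid merely rests on its catch, more when it is lifted.
- grip_c (a point): Centre of the black bar grip on the lid of case c: 60 mm long along the case's x, 14 mm thick along its y, 28 mm high (lid top 14 mm below this point); 52 mm above the case's underside, over its middle.
- case_d: Grey cloth-covered case, 0.45 kg: base 100x64x30 mm, lid top 38 mm up, over x = -60 to 52, y = -34 to 34; hinge at the +x edge, 30 mm up; catch mid-front (-x). Origin: centre of underside, z up. Latched, the catch holds about 8 N at the lip, enough to carry the case by its lid grip; a loose lid swings up with the grip. About 10 N down near the lip snaps it shut. All cases look alike.
- lip_d (a point): Point on the top of the front lid edge of case d, above the catch, 58 mm in front of the case's origin: 38 mm above the case's underside when latched, about 43 mm when the lid merely rests on its catch, more when it is lifted.
- grip_d (a point): Centre of the black bar grip on the lid of case d: 60 mm long along the case's x, 14 mm thick along its y, 28 mm high (lid top 14 mm below this point); 52 mm above the case's underside, over its middle.
- lock (a joint): Lock lever on the left side of the track, rad: 0 = leaning towards the robot (open), 1.0 = thrown over towards the docking unit (locked); pivots about the track's y axis, stays where it is left, about 1 N at the tip moves it.
- lock_tip (a point): Centre of the black ball (26 mm across) at the top of the lock lever, 80 mm from its pivot, which lies 34 mm above the bench; it swings in the track's x-z plane, half its travel either side of upright; its top passes 127 mm above the bench.
- brass_weight: Brass cylinder weight, 26 mm across, 34 mm high, among the cases; a bystander, to be left alone. Origin: centre of the underside.
- wrapped_weight: Weight wrapped in blue cloth, 90 x 70 x 50 mm; a bystander, to be left alone. Origin: centre of the underside.
- paste_jar: Lidded jar, 66 mm across, 75 mm high; a bystander, to be left alone. Origin: centre of the underside.

How it is judged:
By the outcome, as a careful person would: the job done as asked, in the order asked, and still so for the second after the job is handed in, with the robot touching nothing.
Of case_a, case_b, case_c, case_d only 3 to 4 are there at a start; the rules pass over those that are not, and their reading is None.
At some moment in a run one of case_a, case_b, case_c, case_d may be knocked a few centimetres aside while the robot is not near it.
It also fails if it takes over 210 s, if anything falls off the work surface, if the arm or the gripper's body presses on something with over 40 N, if the wrist force passes 120 N, or if a joint passes its speed limit or range.

## Working session

There is one attempt and no reset: what is moved stays moved. The work goes in short steps, Python scripts to look and compute and a tool call to move; the robot and the scene stay as the last step left them, time stands still between calls to the robot, and variables do not carry over. Pictures are saved under pics/ and viewed, at most 14 in all, crops included, and the job is handed in when it is done.

Besides the shell and the picture viewer there is one more tool, called after "Request:" by a JSON object that holds its "api" and its "payload". play_rows: Moves the arm, as the interface text tells. Its arguments: {"type":"object","properties":{"plan":{"type":"array","items":{"type":"array"}},"squeeze":{"type":"number"}},"required":["plan"]}

```bash
mkdir -p pics
cat > h.py <<'E'
import numpy as np, cv2
from rig import manip, capture
def cap(n,save=None):
    c=capture(n)
    if save: cv2.imwrite('pics/'+save+'.png',c['img'][:,:,::-1])
    return c
def cloud(c):
    H,W=c['range_z'].shape; f=H/2/np.tan(np.radians(c['fovy'])/2)
    v,u=np.mgrid[:H,:W]; z=c['range_z']
    P=np.stack([(u-c['cx'])/f*z,(v-c['cy'])/f*z,z],-1)
    X=(P-np.array(c['t']))@np.array(c['R']); X[z==0]=np.nan
    return X
def ray(c,u,v,h):
    f=c['img'].shape[0]/2/np.tan(np.radians(c['fovy'])/2)
    R=np.array(c['R']);o=-R.T@np.array(c['t']);d=R.T@np.array([(u-c['cx'])/f,(v-c['cy'])/f,1])
    return o+d*(h-o[2])/d[2]
def st():
    s=manip.get_state();print(s['clock'],np.round(s['tcp_pos'],4),np.round(s['ft_force'],2),s['gripper_width'],s['finger_force']);return s
E
python3 - <<'E'
from h import *
s=st();print(np.round(s['eef_rot'],3))
a=cap('top','top1');b=cap('scene','scene1')
for c in(a,b):print(c['fovy'],c['cx'],c['cy'],-np.array(c['R']).T@c['t'],(c['range_z']==0).mean())
E
```

```text
0.0 [0.2892 0.6097 0.404 ] [-0.46 -0.19  0.09] 0.9989997821773656 0.0
[[-0.904  0.429 -0.   ]
 [ 0.429  0.904 -0.001]
 [-0.    -0.001 -1.   ]]
55.608314200249694 281.2671056740827 207.8456893037768 [ 0.3506529  -0.05430988  1.28975918] 0.003941326530612245
57.63708302289271 277.793757136289 210.7011992146175 [1.00824015 0.39479747 0.82856309] 0.003932823129251701
```

View pics/top1.png

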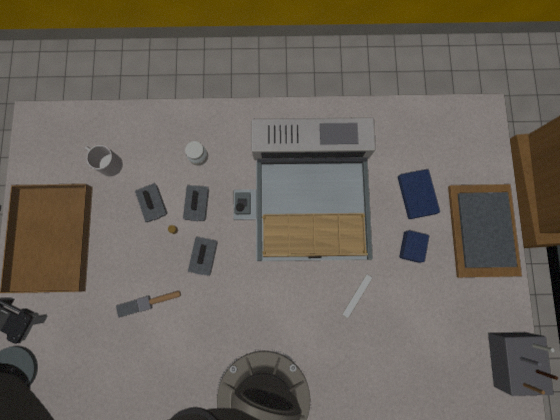

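View pics/scene1.png

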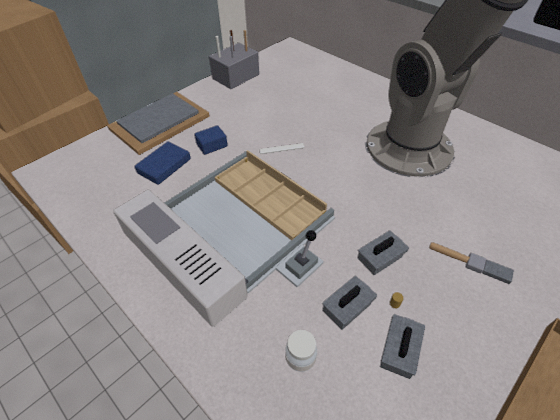

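Three cases are visible: top view around (151,202), (195,202), (203,255). The tray is at (314,235), the lever at (240,204), the jar at (195,152) and the brass weight at (172,229).

```bash
cat >> h.py <<'E'
def cases(c,hmin=.028,hmax=.075,verb=True):
    """grey-cased blobs left of track: lid rect + black grip rect, in world"""
    X=cloud(c); im=c['img'].astype(int); z=X[...,2]
    m=((z>hmin)&(z<hmax)&(np.ptp(im,axis=2)<40)&(im.max(2)<135)).astype(np.uint8)
    n,l,s,_=cv2.connectedComponentsWithStats(cv2.morphologyEx(m,cv2.MORPH_OPEN,np.ones((3,3),np.uint8)))
    out=[]
    for i in range(1,n):
        p=X[(l==i)]
        (cx,cy),(w,h),a=cv2.minAreaRect((p[:,:2]*1000).astype(np.float32))
        if not(50<min(w,h)<95 and 85<max(w,h)<140): continue
        g=p[(im[l==i].max(1)<45)]
        gr=cv2.minAreaRect((g[:,:2]*1000).astype(np.float32)) if len(g)>5 else None
        if verb: print('px',np.argwhere(l==i).mean(0)[::-1].round(),'lid',np.round([cx,cy,w,h,a],1),'grip',gr, 'z',np.nanpercentile(p[:,2],[50,98]).round(4))
        out.append((cx,cy,w,h,a,gr))
    return out
E
python3 - <<'E'
from h import *
a=cap('top'); cases(a); print('s');b=cap('scene');cases(b)
X=cloud(a);im=a['img'].astype(int);z=X[...,2]
# tray wood
w=(im[...,0]-im[...,2]>40)&(z<.045)&(z>.005)
w[:, :230]=0;w[:,400:]=0;w[:150]=0;w[300:]=0
print('tray',cv2.minAreaRect((X[w][:,:2]*1000).astype(np.float32)))
for n,(u,v) in dict(jar=(195,148),brass=(172,229),ball=(240,204)).items():print(n,X[v,u].round(3))
for v in(130,):print([X[v,u].round(3) for u in(255,312,370)])
for u in (290,315,340): print([X[v,u].round(3).tolist() for v in (153,158,161,163,165,210,214,240,254,256,258,260)])
E
```

```text
px [151. 202.] lid [605.4 352.7 116.5  71.2  21.4] grip ((609.5147094726562, 354.0126037597656), (56.54536056518555, 15.570158004760742), 22.836515426635742) z [0.0406 0.0687]
px [196. 202.] lid [601.8 209.4  70.6 114.2  84.6] grip ((605.4176025390625, 208.32061767578125), (15.41834545135498, 56.70119094848633), 81.11951446533203) z [0.0381 0.0669]
px [415. 246.] lid [ 449.8 -483.3   70.9   90.4   74.8] grip None z [0.0498 0.0552]
px [202. 256.] lid [431.9 184.9  70.9 114.   78. ] grip ((434.82427978515625, 182.96597290039062), (13.246062278747559, 55.6972541809082), 80.0533676147461) z [0.0381 0.0682]
s
px [383. 250.] lid [430.9 184.9  70.6 116.1  79. ] grip ((438.0015869140625, 184.67892456054688), (11.915605545043945, 57.156150817871094), 77.61212158203125) z [0.0407 0.069 ]
px [349. 300.] lid [600.5 209.5  69.6 114.4  84.7] grip ((606.7576904296875, 209.5159149169922), (12.68166446685791, 57.419776916503906), 84.89412689208984) z [0.0403 0.0687]
px [403. 344.] lid [605.2 353.  113.9  70.3  21.5] grip ((611.1627807617188, 355.26251220703125), (57.35047912597656, 14.324224472045898
[... 465 characters left out ...]
559, -0.093, 0.033], [0.477, -0.091, 0.019], [0.43, -0.089, 0.056], [0.426, -0.09, 0.019], [0.42, -0.09, 0.013], [0.414, -0.09, 0.009]]
[[0.745, -0.176, 0.08], [0.741, -0.179, 0.042], [0.732, -0.179, 0.038], [0.73, -0.18, 0.02], [0.726, -0.181, 0.011], [0.574, -0.176, 0.012], [0.558, -0.173, 0.03], [0.475, -0.172, 0.017], [0.429, -0.167, 0.052], [0.423, -0.167, 0.048], [0.419, -0.17, 0.01], [0.413, -0.171, -0.001]]
[[0.747, -0.257, 0.07], [0.739, -0.26, 0.042], [0.731, -0.261, 0.035], [0.732, -0.265, 0.01], [0.724, -0.264, 0.014], [0.573, -0.257, 0.01], [0.557, -0.254, 0.025], [0.472, -0.249, 0.033], [0.427, -0.245, 0.05], [0.423, -0.25, 0.015], [0.417, -0.251, 0.007], [0.411, -0.251, -0.0]]
```

Request:
{"api": "play_rows", "payload": {"plan": [[0.5, [1.5, -4.3, 0], 1.4], [0.5, [1.5, -4.3, 0], 1.4], [0.5, [1.5, -4.3, 0], 1.4], [0.5, [1.5, -4.3, 0], 1.4], [0.5, [1.5, -4.3, 0], 1.4]], "squeeze": 25}}

```text
clock: 0.82
tcp_pos: [0.3646, 0.3933, 0.4047]
eef_rot: [[-0.949, 0.315, -0.0], [0.315, 0.949, 0.0], [0.0, 0.0, -1.0]]
ft_force: [0.2, -0.0, -0.3]
gripper_width: 0.515
finger_force: 0.0
```

Request:
{"api": "play_rows", "payload": {"plan": [[0.5, [1.5, -4.3, 0], 1.4], [0.5, [1.5, -4.3, 0], 1.4], [0.5, [1.5, -4.3, 0], 1.4], [0.5, [1.4, -4.0, 0], 1.4], [0.5, [1.3, -4.2, 0], 1.4]]}}

```text
clock: 1.45
tcp_pos: [0.4365, 0.1825, 0.4048]
eef_rot: [[-0.981, 0.196, 0.0], [0.196, 0.981, 0.0], [-0.0, 0.0, -1.0]]
ft_force: [1.0, 0.8, 0.5]
gripper_width: 0.498
finger_force: 0.0
```

Run:
```python
from h import *
s=st();print(np.round(s['eef_rot'],3))
a=cap('wrist','w1');print(a['fovy'],-np.array(a['R']).T@a['t']);cases(a)
```

```text
1.45 [0.4365 0.1825 0.4048] [1.01 0.78 0.49] 0.497688948062612 0.0
[[-0.981  0.196  0.   ]
 [ 0.196  0.981  0.   ]
 [-0.     0.    -1.   ]]
61.69332492746855 [0.3707814  0.1948651  0.38362553]
px [282. 182.] lid [433.  181.2  65.1 110.3  78.7] grip ((425.7037353515625, 182.58749389648438), (6.47728157043457, 36.23911666870117), 78.70660400390625) z [0.037  0.0652]
```

View pics/w1.png

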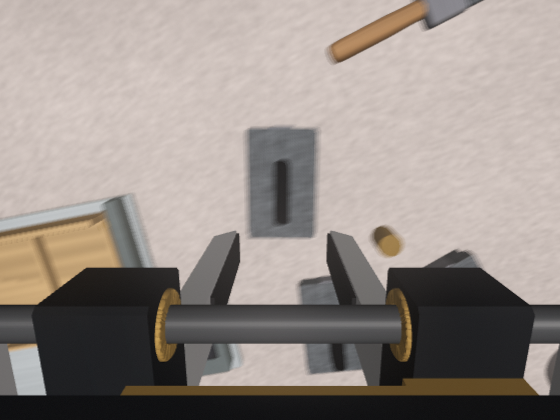

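The wrist view shows case C centred at (282,182) under the fingers, so I'll go down and tug.

Request:
{"api": "play_rows", "payload": {"plan": [[0.5, [0, 0, -5], 0], [0.5, [0, 0, -5], 0], [0.5, [0, 0, -4], 0], [0.5, [0, 0, -2.3], 0], [0.5, [0, 0, 0], 0]]}}

```text
clock: 2.12
tcp_pos: [0.4358, 0.1837, 0.2405]
eef_rot: [[-0.98, 0.197, -0.003], [0.197, 0.98, -0.002], [0.002, -0.002, -1.0]]
ft_force: [0.8, 0.0, 1.2]
gripper_width: 0.502
finger_force: 0.0
```

Request:
{"api": "play_rows", "payload": {"plan": [[0, [0, 0, 0], 0], [0, [0, 0, 0], 0], [0, [0, 0, 0], 0], [0, [0, 0, 0], 0], [0, [0, 0, 0], 0]]}}

```text
clock: 2.75
tcp_pos: [0.4364, 0.1841, 0.2421]
eef_rot: [[-0.98, 0.197, 0.001], [0.197, 0.98, 0.001], [-0.0, 0.001, -1.0]]
ft_force: [-0.2, -0.2, 7.2]
gripper_width: 0.147
finger_force: 25.0
```

Request:
{"api": "play_rows", "payload": {"plan": [[0, [0, 0, 0.2], 0], [0, [0, 0, 0.2], 0], [0, [0, 0, 0.2], 0], [0, [0, 0, 0.2], 0], [0, [0, 0, 0], 0]]}}

```text
clock: 3.38
tcp_pos: [0.4362, 0.1839, 0.2498]
eef_rot: [[-0.98, 0.197, 0.0], [0.197, 0.98, 0.0], [-0.0, 0.0, -1.0]]
ft_force: [-0.5, 0.5, -5.1]
gripper_width: 0.144
finger_force: 25.0
```

Run:
```python
from h import *
st()
for n in('wrist','scene'):
    c=cap(n,'tug1'+n);X=cloud(c)
    # axis profile of C
    o=np.array([.437,.182]);t=np.radians(-11.5);e=np.array([np.cos(t),np.sin(t)]);f=np.array([-e[1],e[0]])
    d=X[...,:2]-o;x=d@e;y=d@f
    for a in range(-70,60,10):
        m=(x>a/1e3)&(x<(a+10)/1e3)&(abs(y)>.015)&(abs(y)<.03)&(X[...,2]<.075)
        print(a,m.sum(),np.round(np.nanmedian(X[...,2][m])*1e3,1) if m.any() else None,end=' | ')
    print()
```

```text
3.375 [0.4362 0.1839 0.2498] [-0.53  0.47 -5.07] 0.14384206042433056 24.9962255358696
-70 872 -1.1 | -60 1190 44.4 | -50 1078 44.4 | -40 1034 44.4 | -30 1028 44.4 | -20 1078 44.6 | -10 793 44.6 | 0 366 44.4 | 10 82 44.5 | 20 0 None | 30 0 None | 40 0 None | 50 0 None | 
-70 7 3.0 | -60 15 47.9 | -50 24 47.8 | -40 25 48.1 | -30 24 48.2 | -20 23 47.9 | -10 32 48.4 | 0 51 48.4 | 10 44 48.3 | 20 42 47.6 | 30 43 48.1 | 40 147 30.4 | 50 39 2.3 |
```

Case C lifted whole with the lid flat at 5.1 N, so its catch is latched. Next I'll fit the tray pose.

```bash
cat >> h.py <<'E'
def tray(c):
    X=cloud(c);im=c['img'].astype(int)
    w=(im[...,0]-im[...,2]>35)&(X[...,2]<.065)&(X[...,2]>.008)&(abs(X[...,1]+.168)<.18)&(X[...,0]>.38)&(X[...,0]<.76)
    w=cv2.morphologyEx(w.astype(np.uint8),cv2.MORPH_OPEN,np.ones((3,3),np.uint8))>0
    r=cv2.minAreaRect((X[w][:,:2]*1000).astype(np.float32)); print('tray',r)
    p=X[w]; t=np.radians(r[2]-90 if r[2]>45 else r[2]); e=np.array([np.cos(t),np.sin(t)]);f=np.array([-e[1],e[0]])
    o=np.array([.491,-.168]);x=(p[:,:2]-o)@e;y=(p[:,:2]-o)@f
    print(' t',np.degrees(t),'x',np.percentile(x,[.3,1,99,99.7]).round(4),'y',np.percentile(y,[.3,1,99,99.7]).round(4))
    d=p[(p[:,2]>.024)&(abs(x)<.05)]; print(' dividers y', np.histogram((d[:,:2]-o)@f,bins=np.arange(-.17,.175,.01))[0])
    return X,w
E
python3 - <<'E'
from h import *
for n in('top','scene'): 
    c=cap(n);X,w=tray(c)
    # docking unit front/edges: track blue rails: yaw by fit to white unit top
    im=c['img'].astype(int);z=X[...,2]
    m=(z>.09)&(z<.112)&(np.ptp(im,axis=2)<35)&(im.max(2)>100)&(X[...,0]>.72)&(X[...,0]<.9)&(X[...,1]<.05)&(X[...,1]>-.4)
    print('dock',cv2.minAreaRect((X[m][:,:2]*1000).astype(np.float32)))
    v,u=np.nonzero((im.max(2)<50)&(X[...,0]>.39)&(X[...,0]<.44)&(abs(X[...,1]+.168)<.06)&(z<.07)&(z>.0))
    if len(u):print('pad',X[v,u].mean(0).round(4),X[v,u].min(0).round(4),X[v,u].max(0).round(4))
    v,u=np.nonzero((im.max(2)<45)&(abs(X[...,0]-.58)<.08)&(abs(X[...,1]-.06)<.06)&(z>.08)&(z<.14)); print('ball',X[v,u].mean(0).round(4))
E
```

```text
tray ((492.11602783203125, -167.9301300048828), (325.0443420410156, 134.439697265625), 89.69219207763672)
 t -0.30780792236328125 x [-0.0658 -0.0654  0.0667  0.0675] y [-0.1597 -0.1579  0.1587  0.1601]
 dividers y [ 7 39  0  2  0  0  2  0 20 35  1  0  1  2  1  0 18 28  2  1  2  2  2  1
 24 20  1  1  0  1  1  1 33  4]
dock ((802.466064453125, -171.46018981933594), (388.5135192871094, 110.67992401123047), 89.55712127685547)
pad [ 0.4197 -0.1638  0.048 ] [ 0.4194 -0.1795  0.0423] [ 0.4201 -0.1485  0.0513]
ball [0.5694 0.0593 0.1185]
tray ((493.86346435546875, -165.40858459472656), (331.8523864746094, 136.46633911132812), 89.70274353027344)
 t -0.2972564697265625 x [-0.0626 -0.0616  0.0698  0.0704] y [-0.1614 -0.1602  0.1614  0.1627]
 dividers y [29 54  0  1  0  0  0  0 34 62  1  1  0  0  1  0 30 67  0  0  1  2  2  1
 33 69  1  0  0  0  2  0 31 61]
dock ((802.3640747070312, -170.1538848876953), (392.3157653808594, 110.9166488647461), 89.71510314941406)
ball [0.5748 0.0633 0.1183]
```

Request:
{"api": "play_rows", "payload": {"plan": [[0, [0, 0, 2], 0], [0, [0, 0, 3], 0], [0, [0.2, 0, 3], 3], [0, [0.5, -2, 2], 4], [0, [0.3, -4, 0], 4.2]], "squeeze": 35}}

```text
clock: 4.2
tcp_pos: [0.4467, 0.1243, 0.3511]
eef_rot: [[-1.0, -0.002, 0.003], [-0.002, 1.0, 0.002], [-0.003, 0.002, -1.0]]
ft_force: [1.0, -0.8, -4.1]
gripper_width: 0.149
finger_force: 35.0
```

Request:
{"api": "play_rows", "payload": {"plan": [[0, [0, -4.5, 0], 0], [0, [0, -4.5, 0], 0], [0, [0, -4.5, 0], 0], [0, [0.5, -4.5, 0], 0], [0, [1, -4.5, 0], 0]]}}

```text
clock: 4.82
tcp_pos: [0.4609, -0.1026, 0.3498]
eef_rot: [[-1.0, 0.003, 0.0], [0.003, 1.0, 0.0], [-0.0, 0.0, -1.0]]
ft_force: [0.5, 0.5, -4.3]
gripper_width: 0.147
finger_force: 35.0
```

Request:
{"api": "play_rows", "payload": {"plan": [[0, [1.2, -4.5, 0], 0], [0, [1.2, -3.5, 0], 0], [0, [1.2, -2.6, 0], 0], [0, [0, 0, 0], 0], [0, [0, 0, 0], 0]]}}

```text
clock: 5.45
tcp_pos: [0.497, -0.2067, 0.3493]
eef_rot: [[-1.0, 0.003, -0.001], [0.003, 1.0, 0.0], [0.001, 0.0, -1.0]]
ft_force: [-0.6, 0.7, -4.8]
gripper_width: 0.145
finger_force: 35.0
```

Run:
```python
from h import *
s=st();print(np.round(s['eef_rot'],3)[:, :2].tolist())
c=cap('wrist','w2')
```

```text
5.45 [ 0.497  -0.2067  0.3493] [-0.56  0.67 -4.79] 0.1446366967485094 34.99632239341736
[[-1.0, 0.003], [0.003, 1.0], [0.001, 0.0]]
```

View pics/w2.png

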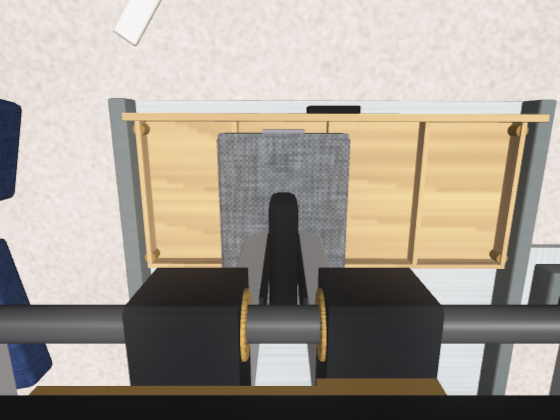

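The view shows the tray with dividers at u≈238, 327 and 422, and the case held above bay 2, lid at u 219–349. I'll refine the tray pose with rays.

Run:
```python
from h import *
c=cap('wrist')
g=cv2.cvtColor(c['img'],cv2.COLOR_RGB2GRAY).astype(int)
X=cloud(c)
for v in(150,180,210,240):
    r=g[v]; print(v,[ (u,X[v,u].round(4).tolist()) for u in range(120,540) if X[v,u,2]>.026 and X[v,u,2]<.06 and (u<215 or u>352)][::1][:40] if v==210 else '')
Z=X[...,2]
m=(Z>.026)&(Z<.040)&(X[...,0]<.54)&(X[...,0]>.45)
p=X[m];print(np.unique(np.round(p[:,1],3),return_counts=True))
# far wall
m=(Z>.026)&(Z<.040)&(X[...,0]>.54)&(X[...,0]<.57)&(abs(X[...,1]+.168)<.15)
p=X[m];print('far',np.percentile(p[:,0],[2,50,98]),np.polyfit(p[:,1],p[:,0],1))
m=(Z>.046)&(Z<.065)&(X[...,0]<.46)&(abs(X[...,1]+.168)<.16)&(X[...,0]>.40)
p=X[m];print('back',np.percentile(p[:,0],[2,50,98]),np.polyfit(p[:,1],p[:,0],1),np.median(p[:,2]))
m=(Z>.12)&(Z<.175)&(abs(X[...,0]-.46)<.06);p=X[m]
print('lid',np.percentile(p[:,1],[1,99]),np.percentile(p[:,0],[.5,1,2]),np.median(p[:,2]),[ (k,np.median(X[m&(abs(X[...,0]-k)<.005)][:,2]).round(4)) for k in (.445,.46,.48)])
q=p[(p[:,0]<.46)];print('lidrect',cv2.minAreaRect((q[:,:2]*1000).astype(np.float32)))
```

```text
150 
180 
210 [(120, [0.5059, -0.3473, 0.0353]), (121, [0.5062, -0.347, 0.0342]), (122, [0.5059, -0.3456, 0.0353]), (123, [0.5058, -0.3445, 0.0359]), (124, [0.5059, -0.3439, 0.0354]), (125, [0.5061, -0.3434, 0.0345]), (126, [0.5061, -0.3424, 0.0347]), (127, [0.506, -0.3415, 0.035]), (128, [0.5061, -0.3406, 0.0349]), (129, [0.5061, -0.3399, 0.0346]), (130, [0.506, -0.3388, 0.0351]), (131, [0.5061, -0.3381, 0.0347]), (132, [0.5061, -0.3372, 0.0348]), (133, [0.5063, -0.3368, 0.0338]), (134, [0.5063, -0.3359, 0.0338]), (135, [0.5064, -0.3351, 0.0337]), (136, [0.5072, -0.3356, 0.0306]), (137, [0.5076, -0.3354, 0.029]), (138, [0.508, -0.3352, 0.0274]), (142, [0.5069, -0.3299, 0.0317]), (143, [0.5071, -0.3293, 0.0309]), (144, [0.5072, -0.3286, 0.0305]), (145, [0.5068, -0.3272, 0.0319]), (146, [0.5075, -0.3274, 0.0292]), (147, [0.5075, -0.3265, 0.0293]), (415, [0.5081, -0.0903, 0.0275]), (416, [0.5077, -0.0901, 0.0291]), (417, [0.5073, -0.0898, 0.0307]), (418, [0.5074, -0.0887, 0.0301]), (419, [0.5074, -0.0878, 0.03]), (420, [0.5073, -0.0871, 0.0304]), (505, [0.5082, -0.0105, 0.0271]), (506,
[... 806 characters left out ...]
117, 118, 126, 125, 105,
       142, 301, 264,   1,  11, 105, 111, 120, 185, 164,   1, 111, 227,
       111, 120,  98,  23,   7, 195, 255, 119, 114, 106,  25,   2,  12,
       273, 455, 184, 140, 110, 124, 108, 121, 122, 133, 112, 125,  99,
        95,  35,   5]))
far [0.54389299 0.55842105 0.5618693 ] [-3.96680643e-04  5.57980299e-01]
back [0.42088995 0.42832467 0.43137527] [0.00410304 0.42853004] 0.054629132545329195
lid [-0.24145616 -0.17296888] [0.43586893 0.4368835  0.43738694] 0.14424857198452123 [(0.445, np.float64(0.144)), (0.46, np.float64(0.144)), (0.48, np.float64(0.1443))]
lidrect ((447.4875183105469, -207.16879272460938), (70.24060821533203, 24.95871353149414), 89.9688491821289)
```

Request:
{"api": "play_rows", "payload": {"plan": [[0, [0.1, -0.1, -2.5], 0], [0, [0, 0, -3], 0], [0, [0, 0, -2], 0], [0, [0, 0, -0.8], 0], [0, [0, 0, -0.4], 0]]}}

```text
clock: 6.18
tcp_pos: [0.4984, -0.2078, 0.2628]
eef_rot: [[-1.0, 0.002, 0.0], [0.002, 1.0, 0.0], [-0.0, 0.0, -1.0]]
ft_force: [0.4, -0.2, -4.8]
gripper_width: 0.143
finger_force: 35.0
```

Request:
{"api": "play_rows", "payload": {"plan": [[0, [0, 0, -0.1], 0], [0, [0, 0, 0], 0]]}}

```text
clock: 6.42
tcp_pos: [0.4984, -0.2081, 0.2622]
eef_rot: [[-1.0, 0.003, 0.001], [0.003, 1.0, -0.0], [-0.001, -0.0, -1.0]]
ft_force: [-0.0, -0.2, -3.3]
gripper_width: 0.144
finger_force: 35.0
```

Request:
{"api": "play_rows", "payload": {"plan": [[0, [0, 0, -0.1], 0], [0.4, [0, 0, 0], 0], [0.4, [0, 0, 0], 0], [0.4, [0, 0, 3], 0], [0.4, [0, 0, 5], 0]]}}

```text
clock: 7.05
tcp_pos: [0.4979, -0.208, 0.3407]
eef_rot: [[-1.0, 0.003, -0.003], [0.003, 1.0, 0.0], [0.003, 0.0, -1.0]]
ft_force: [1.5, 0.2, 1.2]
gripper_width: 0.398
finger_force: 0.0
```

Request:
{"api": "play_rows", "payload": {"plan": [[0.4, [0, 3, 5], 0], [0.4, [1, 5, 1], -1], [0.4, [1, 5, 0], -1], [0.4, [1, 5, 0], -1], [0.4, [1, 5, 0], -1]]}}

```text
clock: 7.68
tcp_pos: [0.5383, 0.0235, 0.4011]
eef_rot: [[-0.997, 0.073, 0.001], [0.073, 0.997, 0.0], [-0.001, 0.0, -1.0]]
ft_force: [0.6, -0.2, -0.0]
gripper_width: 0.4
finger_force: 0.0
```

Run:
```python
from h import *
st()
a=cap('top');cases(a);print();b=cap('scene');cases(b)
```

```text
7.675 [0.5383 0.0235 0.4011] [ 0.56 -0.19 -0.02] 0.3998114005151911 0.0
px [151. 202.] lid [605.4 352.8 115.8  70.8  21.4] grip ((608.8025512695312, 352.9150390625), (55.6204719543457, 13.424284934997559), 24.03362274169922) z [0.0407 0.0692]
px [193. 204.] lid [600.7 222.3 115.8  60.7   6. ] grip ((604.6837158203125, 208.6402587890625), (13.904391288757324, 55.75771713256836), 84.9616470336914) z [0.0386 0.0686]
px [327. 233.] lid [ 4.936e+02 -2.103e+02  1.143e+02  7.440e+01  1.000e-01] grip ((486.2972412109375, -201.4086151123047), (34.347835540771484, 2.184718608856201), 2.223034143447876) z [0.0561 0.0627]
px [415. 246.] lid [ 449.6 -483.9   72.7   90.1   74.9] grip None z [0.0496 0.055 ]

px [349. 300.] lid [601.5 209.8  69.2 113.3  84.4] grip ((607.2824096679688, 210.236572265625), (11.934831619262695, 58.229408264160156), 86.56146240234375) z [0.0403 0.0686]
px [403. 344.] lid [604.9 352.9 113.   70.6  21.8] grip ((611.164306640625, 355.07330322265625), (57.02291488647461, 14.091092109680176), 21.0031795501709) z [0.0428 0.0713]
```

Request:
{"api": "play_rows", "payload": {"plan": [[0.45, [1.7, 4.6, 0], -1], [0.45, [1.7, 4.6, 0], 0], [0.45, [1.7, 4.7, 0], 0], [0.45, [1.7, 4.7, 0], 0], [0.45, [0, 0, -3], 0]]}}

```text
clock: 8.4
tcp_pos: [0.6072, 0.2119, 0.3715]
eef_rot: [[-0.996, 0.085, 0.003], [0.085, 0.996, 0.002], [-0.003, 0.003, -1.0]]
ft_force: [0.2, -1.1, -0.3]
gripper_width: 0.448
finger_force: 0.0
```

Run:
```python
from h import *
st();c=cap('wrist','w3');cases(c)
```

```text
8.4 [0.6072 0.2119 0.3715] [ 0.17 -1.15 -0.25] 0.44761896915913907 0.0
px [434. 175.] lid [604.  349.9 110.5  67.3  21.3] grip ((609.3568115234375, 350.5088806152344), (56.31891632080078, 12.089300155639648), 16.633384704589844) z [0.0401 0.0677]
px [279. 185.] lid [601.4 208.   67.5 109.5  84.7] grip ((577.28369140625, 211.11935424804688), (8.397175788879395, 0.6069180965423584), 84.72981262207031) z [0.037  0.0653]
```

View pics/w3.png

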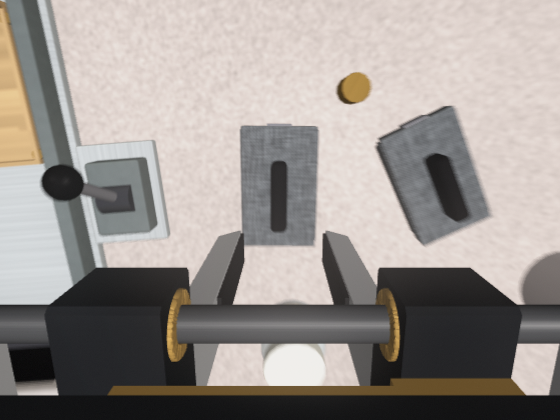

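Case B is centred at (279,185). On case A at (434,175) the front lid shows a gap, so it is probably loose.

Request:
{"api": "play_rows", "payload": {"plan": [[0.45, [-0.1, -0.2, -5], 0], [0.45, [0, 0, -4], 0], [0.45, [0, 0, -2.5], 0], [0.45, [0, 0, -1.5], 0], [0, [0, 0, 0], 0]], "squeeze": 25}}

```text
clock: 9.07
tcp_pos: [0.6052, 0.2054, 0.2404]
eef_rot: [[-0.996, 0.091, -0.001], [0.091, 0.996, -0.001], [0.001, -0.001, -1.0]]
ft_force: [0.5, -0.1, 0.3]
gripper_width: 0.378
finger_force: 0.0
```

Request:
{"api": "play_rows", "payload": {"plan": [[0, [0, 0, 0], 0], [0, [0, 0, 0], 0], [0, [0, 0, 0], 0], [0, [0, 0, 0], 0]]}}

```text
clock: 9.57
tcp_pos: [0.6056, 0.2065, 0.2418]
eef_rot: [[-0.996, 0.09, 0.002], [0.09, 0.996, 0.001], [-0.002, 0.001, -1.0]]
ft_force: [-0.0, 4.5, 7.2]
gripper_width: 0.147
finger_force: 25.0
```

Request:
{"api": "play_rows", "payload": {"plan": [[0, [0, 0, 0.2], 0], [0, [0, 0, 0.2], 0], [0, [0, 0, 0.2], 0], [0, [0, 0, 0.2], 0], [0, [0, 0, 0], 0]]}}

```text
clock: 10.2
tcp_pos: [0.6053, 0.2058, 0.2488]
eef_rot: [[-0.996, 0.09, 0.0], [0.09, 0.996, 0.0], [-0.0, 0.0, -1.0]]
ft_force: [0.1, -0.5, -4.1]
gripper_width: 0.148
finger_force: 25.0
```

```bash
cat >> h.py <<'E'
def prof(c,o,deg):
    X=cloud(c);t=np.radians(deg);e=np.array([np.cos(t),np.sin(t)]);f=np.array([-e[1],e[0]])
    d=X[...,:2]-np.array(o);x=d@e;y=d@f
    print([(a,int(m.sum()),np.round(np.nanmedian(X[...,2][m])*1e3,1)) for a in range(-70,60,10) if (m:=(x>a/1e3)&(x<(a+10)/1e3)&(abs(y)>.015)&(abs(y)<.03)&(X[...,2]<.1)).sum()>3])
E
python3 - <<'E'
from h import *
st()
for n in('wrist','scene'):prof(cap(n),(.606,.2095),-5.2)
E
```

```text
10.2 [0.6053 0.2058 0.2488] [ 0.06 -0.46 -4.13] 0.1483517262786421 24.999204576015472
[(-70, 758, np.float64(-1.1)), (-60, 1245, np.float64(43.6)), (-50, 1074, np.float64(43.7)), (-40, 1038, np.float64(43.7)), (-30, 1007, np.float64(43.7)), (-20, 960, np.float64(43.7)), (-10, 1378, np.float64(44.9)), (0, 366, np.float64(43.6)), (10, 96, np.float64(43.5))]
[(-60, 11, np.float64(3.0)), (-50, 12, np.float64(2.6)), (-40, 33, np.float64(39.3)), (-30, 43, np.float64(45.3)), (-20, 43, np.float64(45.8)), (-10, 46, np.float64(45.5)), (0, 96, np.float64(47.5)), (10, 62, np.float64(46.5)), (20, 75, np.float64(46.1)), (30, 77, np.float64(46.1)), (40, 157, np.float64(30.3)), (50, 63, np.float64(2.4))]
```

Case B is latched too (flat lid, 4.1 N), so I'll carry it to bay 3.

Request:
{"api": "play_rows", "payload": {"plan": [[0, [0, 0, 2], 0], [0, [0, 0, 4], 0], [0, [0, 0, 4], 0], [0, [0, 0, 4], 0], [0, [0, -1, 3], 1]], "squeeze": 35}}

```text
clock: 10.92
tcp_pos: [0.6051, 0.1962, 0.422]
eef_rot: [[-0.997, 0.072, 0.002], [0.072, 0.997, 0.001], [-0.002, 0.001, -1.0]]
ft_force: [-0.5, 0.3, -4.9]
gripper_width: 0.148
finger_force: 35.0
```

Request:
{"api": "play_rows", "payload": {"plan": [[0, [-1.4, -4, 0], 0.9], [0, [-1.6, -4.7, 0], 1], [0, [-1.6, -4.7, 0], 1], [0, [-1.6, -4.7, 0], 1], [0, [-1.6, -4.7, 0], 0]]}}

```text
clock: 11.55
tcp_pos: [0.5263, -0.0339, 0.4201]
eef_rot: [[-1.0, 0.005, 0.001], [0.005, 1.0, 0.001], [-0.001, 0.001, -1.0]]
ft_force: [1.2, -1.1, -4.9]
gripper_width: 0.145
finger_force: 35.0
```

Request:
{"api": "play_rows", "payload": {"plan": [[0, [-1.6, -4.7, 0], 0], [0, [-1.3, -4, 0], 0], [0, [0, -0.9, -3], 0], [0, [0, 0, -3], 0], [0, [0, 0, 0], 0]]}}

```text
clock: 12.18
tcp_pos: [0.4976, -0.1282, 0.3583]
eef_rot: [[-1.0, 0.005, -0.002], [0.005, 1.0, 0.0], [0.002, 0.0, -1.0]]
ft_force: [-0.9, 0.3, -3.9]
gripper_width: 0.146
finger_force: 35.0
```

```bash
cat >> h.py <<'E'
def held(c,z0,front=.44):
    X=cloud(c);Z=X[...,2]
    m=(abs(Z-z0)<.012)&(abs(X[...,0]-.46)<.06);p=X[m]
    q=p[p[:,0]<.465]; print('lid y',np.percentile(p[:,1],[1,99]),'front x',np.percentile(p[:,0],[.5,1,2]),'z',np.median(p[:,2]),cv2.minAreaRect((q[:,:2]*1000).astype(np.float32)))
E
python3 - <<'E'
from h import *
s=st();print(np.round(s['eef_rot'][1],3));held(cap('wrist','w4'),s['tcp_pos'][2]-.242+.037)
E
```

```text
12.175 [ 0.4976 -0.1282  0.3583] [-0.85  0.28 -3.91] 0.146253234669474 34.9988329410553
[0.005 1.    0.   ]
lid y [-0.16356232 -0.09470786] front x [0.43611539 0.43709746 0.43780964] z 0.15333959587482976 ((450.33807373046875, -129.0839385986328), (70.43602752685547, 29.314252853393555), 89.9925537109375)
```

View pics/w4.png

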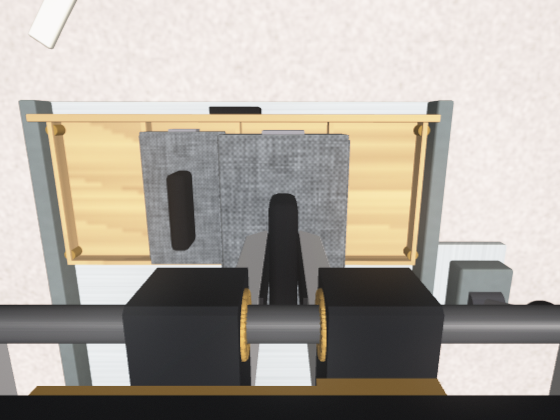

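The first case sits in bay 2 with its lid at u 143–225, and the held one is over bay 3. I'll lower it.

Request:
{"api": "play_rows", "payload": {"plan": [[0, [0.1, 0.1, -2.5], 0], [0, [0, 0, -3.2], 0], [0, [0, 0, -2.5], 0], [0, [0, 0, -0.9], 0], [0, [0, 0, -0.4], 0]]}}

```text
clock: 12.85
tcp_pos: [0.4998, -0.1271, 0.2647]
eef_rot: [[-1.0, 0.005, 0.001], [0.005, 1.0, 0.0], [-0.001, 0.0, -1.0]]
ft_force: [0.8, 0.5, -4.4]
gripper_width: 0.142
finger_force: 35.0
```

Request:
{"api": "play_rows", "payload": {"plan": [[0, [0, 0, -0.2], 0], [0, [0, 0, 0], 0]]}}

```text
clock: 13.1
tcp_pos: [0.4995, -0.1272, 0.2623]
eef_rot: [[-1.0, 0.005, 0.001], [0.005, 1.0, 0.0], [-0.001, 0.0, -1.0]]
ft_force: [-0.3, -0.8, -5.2]
gripper_width: 0.147
finger_force: 35.0
```

Request:
{"api": "play_rows", "payload": {"plan": [[0, [0, 0, -0.1], 0], [0, [0, 0, -0.1], 0], [0.35, [0, 0, 0], 0], [0.35, [0, 0, 0], 0], [0.35, [0, 0, 3], 0]]}}

```text
clock: 13.72
tcp_pos: [0.4988, -0.127, 0.2888]
eef_rot: [[-1.0, 0.005, -0.003], [0.005, 1.0, -0.0], [0.003, -0.0, -1.0]]
ft_force: [0.0, -0.5, 0.4]
gripper_width: 0.346
finger_force: 0.0
```

Request:
{"api": "play_rows", "payload": {"plan": [[0.4, [0, 0, 6], 2], [0.4, [0, 3, 5], 3], [0.4, [1, 5, 0], 3], [0.4, [1, 5, 0], 3], [0.4, [1, 5, 0], 3]]}}

```text
clock: 14.35
tcp_pos: [0.5293, 0.0544, 0.4001]
eef_rot: [[-0.971, -0.239, 0.001], [-0.239, 0.971, 0.0], [-0.001, 0.0, -1.0]]
ft_force: [0.6, -0.7, -0.7]
gripper_width: 0.399
finger_force: 0.0
```

Run:
```python
from h import *
st()
a=cap('top');cases(a);print();b=cap('scene','s2');cases(b)
```

```text
14.35 [0.5293 0.0544 0.4001] [ 0.57 -0.66 -0.66] 0.39852858616497705 0.0
px [151. 202.] lid [605.3 353.1 116.4  71.4  21.2] grip ((608.6376342773438, 353.1845397949219), (54.66553497314453, 14.263568878173828), 19.303377151489258) z [0.0405 0.0693]
px [302. 233.] lid [ 498.4 -128.4   69.   120.7   88.8] grip None z [0.0558 0.0611]
px [327. 233.] lid [ 4.936e+02 -2.103e+02  1.138e+02  7.370e+01  1.000e-01] grip ((492.90277099609375, -201.43531799316406), (0.6826664209365845, 39.327816009521484), 89.06392669677734) z [0.056  0.0621]
px [414. 246.] lid [ 450.  -483.2   70.5   90.4   75.1] grip None z [0.0497 0.055 ]

px [403. 344.] lid [604.9 353.1 113.6  70.5  21.3] grip ((611.4986572265625, 355.4194030761719), (56.846107482910156, 14.134787559509277), 21.135360717773438) z [0.0427 0.0713]
```

Request:
{"api": "play_rows", "payload": {"plan": [[0.4, [1.3, 5, 0], 2.5], [0.4, [1.3, 5, 0], 2.5], [0.4, [1.4, 5, 0], 2.5], [0.4, [1.4, 5, 0], 0], [0.4, [1.4, 5, 0], 0]], "squeeze": 20}}

```text
clock: 15.08
tcp_pos: [0.5977, 0.304, 0.3998]
eef_rot: [[-0.932, -0.361, 0.0], [-0.361, 0.932, -0.0], [-0.0, -0.0, -1.0]]
ft_force: [0.3, 0.1, 1.3]
gripper_width: 0.4
finger_force: 0.0
```

Request:
{"api": "play_rows", "payload": {"plan": [[0.4, [1.3, 4.7, -2], 0], [0.4, [0, 0, 0], 0]]}}

```text
clock: 15.32
tcp_pos: [0.6095, 0.3535, 0.377]
eef_rot: [[-0.931, -0.366, -0.003], [-0.366, 0.931, -0.001], [0.003, 0.0, -1.0]]
ft_force: [0.0, -0.7, -0.9]
gripper_width: 0.397
finger_force: 0.0
```

Run:
```python
from h import *
s=st();print(np.round(s['eef_rot'][1],3));c=cap('wrist','w5');cases(c);prof(c,(.609,.353),21.3)
```

```text
15.325 [0.6095 0.3535 0.377 ] [ 0.01 -0.67 -0.87] 0.39733201490069453 0.0
[-0.366  0.931 -0.001]
px [284. 188.] lid [606.8 352.3 112.2  68.9  21.3] grip ((608.1914672851562, 353.04656982421875), (54.35602951049805, 11.72726058959961), 21.38158416748047) z [0.0399 0.0677]
[(-70, 324, np.float64(-1.3)), (-60, 411, np.float64(41.2)), (-50, 385, np.float64(41.1)), (-40, 379, np.float64(40.6)), (-30, 348, np.float64(40.2)), (-20, 350, np.float64(39.8)), (-10, 358, np.float64(39.4)), (0, 339, np.float64(38.9)), (10, 331, np.float64(38.5)), (20, 320, np.float64(38.1)), (30, 312, np.float64(37.7)), (40, 315, np.float64(37.1)), (50, 104, np.float64(36.8))]
```

View pics/w5.png

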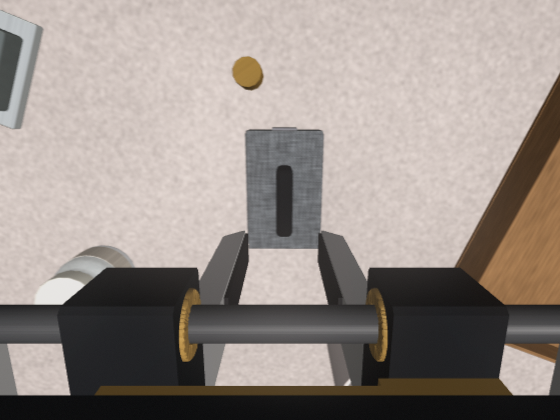

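Case A's lid slopes up to the front by about 4.5 mm, so its catch is loose. I'll confirm with a small tug, then press.

Request:
{"api": "play_rows", "payload": {"plan": [[0.4, [0, 0, -5], 0], [0.4, [0, 0, -4.3], 0], [0.4, [0, 0, -2.5], 0], [0.4, [0, 0, -1.5], 0], [0, [0, 0, 0], 0]], "squeeze": 12}}

```text
clock: 16.0
tcp_pos: [0.6104, 0.349, 0.2466]
eef_rot: [[-0.932, -0.361, -0.0], [-0.361, 0.932, -0.001], [0.001, -0.001, -1.0]]
ft_force: [-0.7, 0.1, 0.4]
gripper_width: 0.328
finger_force: 0.0
```

Request:
{"api": "play_rows", "payload": {"plan": [[0, [0, 0, 0], 0], [0, [0, 0, 0], 0], [0, [0, 0, 0], 0], [0, [0, 0, 0.2], 0], [0, [0, 0, 0.2], 0]]}}

```text
clock: 16.62
tcp_pos: [0.6101, 0.3496, 0.2506]
eef_rot: [[-0.932, -0.362, -0.001], [-0.362, 0.932, -0.001], [0.001, -0.0, -1.0]]
ft_force: [0.8, 0.0, -2.8]
gripper_width: 0.148
finger_force: 12.0
```

Request:
{"api": "play_rows", "payload": {"plan": [[0, [0, 0, 0], 0]]}}

```text
clock: 16.75
tcp_pos: [0.6102, 0.3496, 0.2506]
eef_rot: [[-0.932, -0.362, -0.0], [-0.362, 0.932, -0.0], [0.0, -0.0, -1.0]]
ft_force: [-0.2, 0.7, -2.4]
gripper_width: 0.149
finger_force: 12.0
```

Run:
```python
from h import *
st();prof(cap('wrist'),(.609,.353),21.3)
```

```text
16.75 [0.6102 0.3496 0.2506] [-0.24  0.67 -2.36] 0.14872500811541417 11.998990327119827
[(-70, 741, np.float64(-1.1)), (-60, 1184, np.float64(44.3)), (-50, 1067, np.float64(44.0)), (-40, 998, np.float64(43.6)), (-30, 968, np.float64(43.1)), (-20, 997, np.float64(42.6)), (-10, 1269, np.float64(43.0)), (0, 344, np.float64(41.6)), (10, 125, np.float64(41.1))]
```

Request:
{"api": "play_rows", "payload": {"plan": [[0, [0, 0, -0.4], 0], [0.4, [0, 0, 0], 0], [0.4, [0, 0, 0], 0], [0.4, [0, 0, 2.5], 0], [0, [0, 0, 2.5], 0]]}}

```text
clock: 17.42
tcp_pos: [0.6102, 0.3498, 0.297]
eef_rot: [[-0.932, -0.362, -0.0], [-0.362, 0.932, -0.0], [0.001, -0.0, -1.0]]
ft_force: [0.0, 0.8, 0.5]
gripper_width: 0.328
finger_force: 0.0
```

Request:
{"api": "play_rows", "payload": {"plan": [[0, [-2.3, -0.9, 0], 0], [0, [-2.4, -0.9, 0], 0], [0, [0, 0, -2], 0], [0, [0, 0, -2], 0], [0, [0, 0, -0.5], 0]]}}

```text
clock: 18.05
tcp_pos: [0.5632, 0.3317, 0.2493]
eef_rot: [[-0.932, -0.362, -0.002], [-0.362, 0.932, -0.002], [0.003, -0.001, -1.0]]
ft_force: [-0.1, 0.3, 0.5]
gripper_width: 0.004
finger_force: 0.0
```

Request:
{"api": "play_rows", "payload": {"plan": [[0, [0, 0, -0.3], 0], [0, [0, 0, -0.2], 0]]}}

```text
clock: 18.3
tcp_pos: [0.5636, 0.3319, 0.2466]
eef_rot: [[-0.932, -0.362, 0.0], [-0.362, 0.932, -0.0], [-0.0, -0.0, -1.0]]
ft_force: [0.5, 0.1, -0.7]
gripper_width: 0.008
finger_force: 0.0
```

Request:
{"api": "play_rows", "payload": {"plan": [[0, [0, 0, -0.3], 0], [0, [0, 0, -0.3], 0], [0, [0, 0, 0], 0]]}}

```text
clock: 18.68
tcp_pos: [0.5632, 0.3319, 0.2408]
eef_rot: [[-0.932, -0.362, 0.0], [-0.362, 0.932, 0.0], [-0.0, 0.0, -1.0]]
ft_force: [0.7, -0.3, 0.1]
gripper_width: 0.0
finger_force: 0.1
```

Request:
{"api": "play_rows", "payload": {"plan": [[0, [0, 0, -0.2], 0], [0, [0, 0, 0], 0]]}}

```text
clock: 18.92
tcp_pos: [0.5632, 0.3319, 0.2385]
eef_rot: [[-0.932, -0.362, -0.0], [-0.362, 0.932, -0.0], [0.0, -0.0, -1.0]]
ft_force: [-0.3, 0.3, 0.8]
gripper_width: 0.007
finger_force: 0.0
```

Request:
{"api": "play_rows", "payload": {"plan": [[0, [0, 0, -0.1], 0], [0, [0, 0, 0], 0]]}}

```text
clock: 19.18
tcp_pos: [0.5633, 0.3319, 0.2376]
eef_rot: [[-0.932, -0.362, 0.0], [-0.362, 0.932, -0.0], [-0.0, -0.0, -1.0]]
ft_force: [0.2, -0.3, 0.9]
gripper_width: 0.006
finger_force: 0.0
```

Request:
{"api": "play_rows", "payload": {"plan": [[0, [0, 0, -0.1], 0], [0, [0, 0, -0.1], 0], [0, [0, 0, 0], 0]]}}

```text
clock: 19.55
tcp_pos: [0.5633, 0.3318, 0.2367]
eef_rot: [[-0.932, -0.362, 0.0], [-0.362, 0.932, 0.0], [-0.0, 0.0, -1.0]]
ft_force: [-5.2, -2.4, 17.6]
gripper_width: 0.006
finger_force: 8.7
```

Request:
{"api": "play_rows", "payload": {"plan": [[0, [0, 0, -0.1], 0], [0, [0, 0, 0], 0]]}}

```text
clock: 19.8
tcp_pos: [0.5633, 0.3318, 0.2363]
eef_rot: [[-0.932, -0.362, 0.0], [-0.362, 0.932, 0.001], [-0.0, 0.001, -1.0]]
ft_force: [-9.1, -4.6, 25.1]
gripper_width: 0.002
finger_force: 13.1
```

Request:
{"api": "play_rows", "payload": {"plan": [[0, [0, 0, 1], 0], [0, [0, 0, 3], 0], [0, [2.3, 0.9, 2], 0], [0.4, [2.4, 0.9, 0], 0], [0.4, [0, 0, 0], 0]]}}

```text
clock: 20.42
tcp_pos: [0.6112, 0.3501, 0.2946]
eef_rot: [[-0.932, -0.362, 0.001], [-0.362, 0.932, 0.0], [-0.001, -0.0, -1.0]]
ft_force: [0.1, -0.2, -0.4]
gripper_width: 0.182
finger_force: 0.0
```

Run:
```python
from h import *
st();c=cap('wrist','w6');cases(c);prof(c,(.609,.353),21.3)
```

```text
20.425 [0.6112 0.3501 0.2946] [ 0.08 -0.25 -0.43] 0.18160705678318 0.0
px [283. 193.] lid [607.3 347.6 111.3  69.3  21.4] grip ((610.6985473632812, 348.9364013671875), (58.304161071777344, 12.92783260345459), 21.47197723388672) z [0.037  0.0653]
[(-70, 556, np.float64(-1.0)), (-60, 713, np.float64(36.7)), (-50, 672, np.float64(36.8)), (-40, 632, np.float64(36.8)), (-30, 647, np.float64(36.8)), (-20, 599, np.float64(36.9)), (-10, 611, np.float64(36.8)), (0, 575, np.float64(36.8)), (10, 213, np.float64(36.7)), (20, 63, np.float64(36.6)), (30, 26, np.float64(37.0)), (40, 42, np.float64(36.9)), (50, 13, np.float64(36.6))]
```

The lid now lies flat, so it has snapped. I'll grip again and re-test with a tug.

Request:
{"api": "play_rows", "payload": {"plan": [[0.4, [0, -0.1, 0], 0], [0.4, [0, 0, -2.5], 0], [0.4, [0, 0, -2], 0], [0.4, [0, 0, -0.7], 0], [0, [0, 0, 0], 0]], "squeeze": 25}}

```text
clock: 21.1
tcp_pos: [0.6101, 0.3488, 0.2423]
eef_rot: [[-0.932, -0.362, -0.001], [-0.362, 0.932, -0.001], [0.001, -0.0, -1.0]]
ft_force: [-0.4, -0.1, -0.2]
gripper_width: 0.328
finger_force: 0.0
```

Request:
{"api": "play_rows", "payload": {"plan": [[0, [0, 0, 0], 0], [0, [0, 0, 0], 0], [0, [0, 0, 0], 0], [0, [0, 0, 0.2], 0], [0, [0, 0, 0.2], 0]]}}

```text
clock: 21.72
tcp_pos: [0.61, 0.3487, 0.2464]
eef_rot: [[-0.932, -0.362, -0.001], [-0.362, 0.932, -0.001], [0.001, -0.0, -1.0]]
ft_force: [0.1, 0.7, -4.5]
gripper_width: 0.148
finger_force: 25.0
```

Request:
{"api": "play_rows", "payload": {"plan": [[0, [0, 0, 0.2], 0], [0, [0, 0, 0.2], 0], [0, [0, 0, 0], 0]]}}

```text
clock: 22.1
tcp_pos: [0.6102, 0.3489, 0.2508]
eef_rot: [[-0.932, -0.362, 0.0], [-0.362, 0.932, 0.0], [-0.0, -0.0, -1.0]]
ft_force: [-0.8, -0.6, -4.1]
gripper_width: 0.144
finger_force: 25.0
```

Run:
```python
from h import *
st();prof(cap('wrist'),(.611,.349),21.3)
```

```text
22.1 [0.6102 0.3489 0.2508] [-0.76 -0.61 -4.06] 0.14426550339815025 24.99674677848816
[(-70, 741, np.float64(-1.1)), (-60, 1283, np.float64(44.0)), (-50, 1073, np.float64(44.3)), (-40, 1023, np.float64(44.2)), (-30, 1000, np.float64(44.2)), (-20, 1443, np.float64(44.7)), (-10, 786, np.float64(44.3)), (0, 363, np.float64(44.2)), (10, 82, np.float64(44.2))]
```

Request:
{"api": "play_rows", "payload": {"plan": [[0, [0, 0, 2], 0], [0, [0, 0, 4], 0], [0, [0, 0, 4], 0], [0, [0, 0, 4], 0], [0, [-0.2, -1.2, 3], -1.5]], "squeeze": 35}}

```text
clock: 22.78
tcp_pos: [0.608, 0.3373, 0.424]
eef_rot: [[-0.941, -0.338, 0.002], [-0.338, 0.941, 0.002], [-0.002, 0.001, -1.0]]
ft_force: [0.0, -0.0, -3.8]
gripper_width: 0.148
finger_force: 35.0
```

Request:
{"api": "play_rows", "payload": {"plan": [[0, [-1.2, -4, 0], -4], [0, [-1.3, -4.7, 0], -4], [0, [-1.3, -4.7, 0], -4], [0, [-1.3, -4.7, 0], -4], [0, [-1.3, -4.7, 0], -4]]}}

```text
clock: 23.4
tcp_pos: [0.5436, 0.1071, 0.4221]
eef_rot: [[-1.0, 0.007, 0.001], [0.007, 1.0, 0.001], [-0.001, 0.001, -1.0]]
ft_force: [0.5, 0.4, -3.5]
gripper_width: 0.149
finger_force: 35.0
```

Request:
{"api": "play_rows", "payload": {"plan": [[0, [-1.3, -4.7, 0], 0], [0, [-1.3, -4.7, 0], 0], [0, [-1.2, -4, 0], 0], [0, [-0.8, -2.3, -2], 0], [0, [0, 0, -3], 0]]}}

```text
clock: 24.02
tcp_pos: [0.4978, -0.0503, 0.3722]
eef_rot: [[-1.0, 0.008, 0.004], [0.008, 1.0, 0.001], [-0.004, 0.001, -1.0]]
ft_force: [0.3, 1.7, -4.3]
gripper_width: 0.146
finger_force: 35.0
```

Request:
{"api": "play_rows", "payload": {"plan": [[0, [0, 0, -1], 0], [0, [0, 0, 0], 0]]}}

```text
clock: 24.28
tcp_pos: [0.4984, -0.0479, 0.3611]
eef_rot: [[-1.0, 0.004, -0.0], [0.004, 1.0, 0.0], [0.0, 0.0, -1.0]]
ft_force: [-0.3, 0.0, -3.3]
gripper_width: 0.143
finger_force: 35.0
```

Run:
```python
from h import *
s=st();print(np.round(s['eef_rot'][1],3));held(cap('wrist','w7'),s['tcp_pos'][2]-.242+.037)
```

```text
24.275 [ 0.4984 -0.0479  0.3611] [-0.31  0.03 -3.26] 0.14251077020499164 34.996912479400635
[0.004 1.    0.   ]
lid y [-0.08328364 -0.01445223] front x [0.43842137 0.4394073  0.43993158] z 0.1546187654337058 ((451.42657470703125, -48.732635498046875), (70.295654296875, 27.135345458984375), 89.98558807373047)
```

View pics/w7.png

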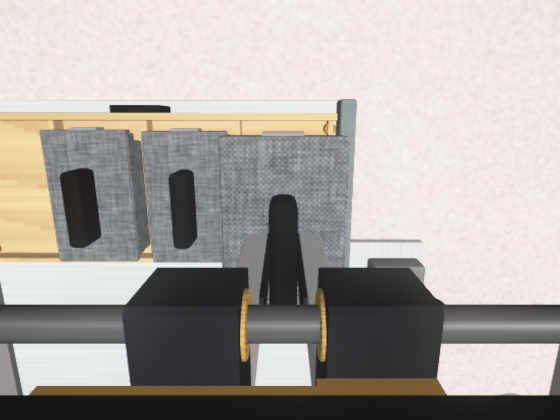

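The other two cases stand in bays 2 and 3, and the third is over bay 4 (lid u 220–350). I'll lower it.

Request:
{"api": "play_rows", "payload": {"plan": [[0, [-0.1, 0, -2.5], 0], [0, [0, 0, -3.2], 0], [0, [0, 0, -2.7], 0], [0, [0, 0, -0.9], 0], [0, [0, 0, -0.4], 0]]}}

```text
clock: 24.95
tcp_pos: [0.4977, -0.048, 0.2643]
eef_rot: [[-1.0, 0.005, 0.001], [0.005, 1.0, 0.0], [-0.001, 0.0, -1.0]]
ft_force: [-0.2, -0.9, -3.5]
gripper_width: 0.144
finger_force: 35.0
```

Request:
{"api": "play_rows", "payload": {"plan": [[0, [0, 0, -0.2], 0], [0, [0, 0, -0.1], 0], [0, [0, 0, 0], 0]]}}

```text
clock: 25.32
tcp_pos: [0.4975, -0.0481, 0.2612]
eef_rot: [[-1.0, 0.005, 0.001], [0.005, 1.0, 0.0], [-0.001, 0.0, -1.0]]
ft_force: [-0.0, 0.5, -0.4]
gripper_width: 0.145
finger_force: 35.0
```

Request:
{"api": "play_rows", "payload": {"plan": [[0.35, [0, 0, 0], 0], [0.35, [0, 0, 0], 0], [0.35, [0, 0, 3], 0], [0.35, [0, 0, 6], 0], [0, [-0.5, -2, 3], 0]]}}

```text
clock: 25.95
tcp_pos: [0.4928, -0.0677, 0.3833]
eef_rot: [[-1.0, 0.003, 0.003], [0.003, 1.0, 0.0], [-0.003, 0.0, -1.0]]
ft_force: [0.1, -0.3, -0.3]
gripper_width: 0.279
finger_force: 0.0
```

Request:
{"api": "play_rows", "payload": {"plan": [[0, [-2, -3, 0], 0], [0, [-2.5, -3, 0], 0], [0, [-2.5, -2.5, 0], 0], [0, [-2, -1.5, 0], 0], [0, [0, 0, 0], 0]]}}

```text
clock: 26.58
tcp_pos: [0.4011, -0.1689, 0.3808]
eef_rot: [[-1.0, 0.007, 0.0], [0.007, 1.0, 0.001], [-0.0, 0.001, -1.0]]
ft_force: [0.5, 1.4, -0.1]
gripper_width: 0.005
finger_force: 0.0
```

Run:
```python
from h import *
s=st()
a=cap('top','t2');cases(a);c=cap('wrist','w8');X=cloud(c);im=c['img']
for x in(c,a):
    X=cloud(x);im=x['img'].astype(int);v,u=np.nonzero((im.max(2)<45)&(X[...,0]>.39)&(X[...,0]<.43)&(abs(X[...,1]+.168)<.06)&(X[...,2]<.07)&(X[...,2]>.02))
    if len(u):print('pad',X[v,u].mean(0).round(4),X[v,u].min(0).round(4),X[v,u].max(0).round(4))
```

```text
26.575 [ 0.4011 -0.1689  0.3808] [ 0.49  1.35 -0.13] 0.004697994463848405 0.0
px [301. 229.] lid [ 506.3 -127.3   66.2  111.4   88.5] grip None z [0.0559 0.0616]
px [276. 234.] lid [493.3 -49.   66.1 113.   89.1] grip None z [0.0557 0.0611]
px [415. 246.] lid [ 449.9 -483.5   71.3   90.5   74.8] grip None z [0.0493 0.0547]
```

View pics/w8.png

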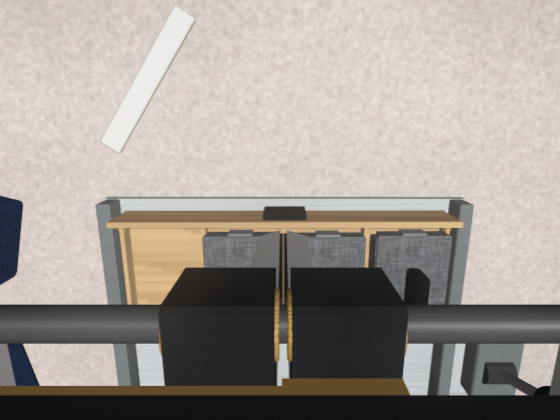

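The pad sits at (285,213), centred on the fingers, and three cases are aboard. I'll lower in front of the pad.

Request:
{"api": "play_rows", "payload": {"plan": [[0, [-0.1, 0, -5], 0], [0, [0, 0, -5], 0], [0, [0, 0, -3], 0], [0, [0, 0, -1], 0], [0, [0, 0, 0], 0]]}}

```text
clock: 27.3
tcp_pos: [0.4017, -0.168, 0.2407]
eef_rot: [[-1.0, 0.004, -0.001], [0.004, 1.0, -0.0], [0.001, -0.0, -1.0]]
ft_force: [-0.3, -0.8, -0.5]
gripper_width: 0.005
finger_force: 0.0
```

Request:
{"api": "play_rows", "payload": {"plan": [[0, [0, 0, -0.8], 0], [0, [0, 0, -0.4], 0], [0, [0, 0, 0], 0]]}}

```text
clock: 27.68
tcp_pos: [0.4013, -0.1681, 0.2288]
eef_rot: [[-1.0, 0.005, 0.0], [0.005, 1.0, 0.0], [-0.0, 0.0, -1.0]]
ft_force: [-0.5, 0.5, -0.3]
gripper_width: 0.002
finger_force: 0.0
```

Request:
{"api": "play_rows", "payload": {"plan": [[0, [0.4, 0, 0], 0], [0, [0.4, 0, 0], 0], [0, [0.4, 0, 0], 0], [0, [0.4, 0, 0], 0], [0, [0, 0, 0], 0]]}}

```text
clock: 28.3
tcp_pos: [0.4177, -0.1681, 0.2287]
eef_rot: [[-1.0, 0.005, 0.0], [0.005, 1.0, -0.0], [-0.0, -0.0, -1.0]]
ft_force: [-0.4, 0.0, 0.4]
gripper_width: 0.004
finger_force: 0.0
```

Request:
{"api": "play_rows", "payload": {"plan": [[0, [0.5, 0, 0], 0], [0, [0.8, 0, 0], 0], [0, [1, 0, 0], 0], [0, [1, 0, 0], 0], [0, [1, 0, 0], 0]]}}

```text
clock: 28.92
tcp_pos: [0.461, -0.1681, 0.2286]
eef_rot: [[-1.0, 0.005, -0.0], [0.005, 1.0, -0.0], [0.0, -0.0, -1.0]]
ft_force: [-3.9, 0.1, 0.3]
gripper_width: 0.007
finger_force: 2.0
```

Request:
{"api": "play_rows", "payload": {"plan": [[0, [1, -0.1, 0], 0], [0, [1, 0, 0], 0], [0, [1, 0, 0], 0], [0, [1, 0, 0], 0], [0, [1, 0, 0], 0]]}}

```text
clock: 29.55
tcp_pos: [0.5109, -0.1691, 0.2286]
eef_rot: [[-1.0, 0.005, -0.0], [0.005, 1.0, -0.0], [0.0, -0.0, -1.0]]
ft_force: [-4.2, 0.2, -0.1]
gripper_width: 0.009
finger_force: 2.0
```

Steady at 4 N, so the sledge is sliding. I'll continue to the stop.

Request:
{"api": "play_rows", "payload": {"plan": [[0, [1, 0, 0], 0], [0, [1, 0, 0], 0], [0, [1, 0, 0], 0], [0, [0.8, 0, 0], 0], [0, [0.6, 0, 0], 0]]}}

```text
clock: 30.18
tcp_pos: [0.5548, -0.1691, 0.2287]
eef_rot: [[-1.0, 0.005, 0.0], [0.005, 1.0, -0.0], [-0.0, -0.0, -1.0]]
ft_force: [-4.0, 1.1, -0.2]
gripper_width: 0.003
finger_force: 1.8
```

Request:
{"api": "play_rows", "payload": {"plan": [[0, [0.5, 0, 0], 0], [0, [0.4, 0, 0], 0], [0, [0.3, 0, 0], 0]]}}

```text
clock: 30.55
tcp_pos: [0.5656, -0.1693, 0.2285]
eef_rot: [[-1.0, 0.005, -0.002], [0.005, 1.0, 0.0], [0.002, 0.0, -1.0]]
ft_force: [-19.2, -0.3, 14.6]
gripper_width: 0.002
finger_force: 9.5
```

Request:
{"api": "play_rows", "payload": {"plan": [[0, [0.3, 0, 0], 0], [0, [0.2, 0, 0], 0]]}}

```text
clock: 30.8
tcp_pos: [0.5673, -0.1702, 0.2283]
eef_rot: [[-1.0, 0.007, -0.01], [0.007, 1.0, 0.002], [0.01, 0.002, -1.0]]
ft_force: [-43.1, 0.2, 37.7]
gripper_width: 0.006
finger_force: 22.1
```

Request:
{"api": "play_rows", "payload": {"plan": [[0, [-0.6, 0, 0], 0], [0, [-1.5, 0, 0], 0], [0, [-2, 0, 3], 0], [0, [-2, 0, 5], 0], [0, [0, 0, 6], 0]]}}

```text
clock: 31.42
tcp_pos: [0.5085, -0.1693, 0.3696]
eef_rot: [[-1.0, 0.006, -0.001], [0.006, 1.0, 0.001], [0.001, 0.001, -1.0]]
ft_force: [1.6, 0.4, 0.6]
gripper_width: 0.004
finger_force: 0.0
```

Run:
```python
from h import *
st();c=cap('wrist');b=cap('scene','s3');cv2.imwrite('pics/both.png',np.hstack([cv2.resize(x['img'][:,:,::-1],(400,300)) for x in(c,b)]))
for x in(c,cap('top')):
    X=cloud(x);im=x['img'].astype(int);Z=X[...,2]
    m=(Z>.046)&(Z<.062)&(X[...,0]<.62)&(abs(X[...,1]+.168)<.16)&(X[...,0]>.55)&(im[...,0]-im[...,2]>30);p=X[m]
    if len(p)>20: print('back',np.percentile(p[:,0],[2,50,98]),np.polyfit(p[:,1],p[:,0],1))
    tr=(im[...,0]-im[...,2]>30)&(X[...,0]>.55)&(X[...,0]<.78)&(abs(X[...,1]+.168)<.17)&(Z<.06)
    print(np.percentile(X[tr][:,0],[1,99]))
```

```text
31.425 [ 0.5085 -0.1693  0.3696] [1.59 0.35 0.59] 0.004056427779543926 0.0
back [0.58013585 0.58186975 0.59327552] [0.00319962 0.58364698]
[0.58010356 0.71404816]
back [0.5799939  0.58326984 0.61018107] [-0.05528942  0.58116054]
[0.58005127 0.7151989 ]
```

View pics/both.png

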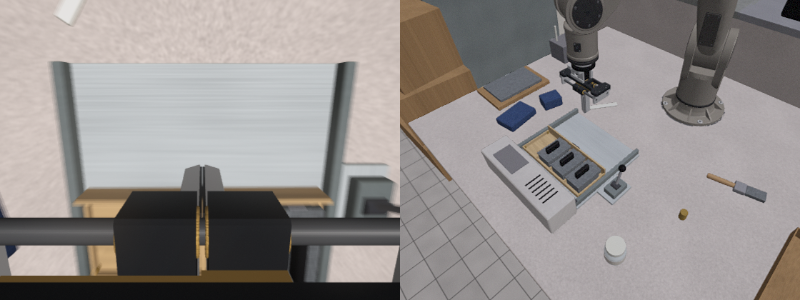

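The panel's outer face is now at about x=0.580, and travel measures 0.155–0.158. It may be a few mm short, so I'll let go and push again at the middle to check.

Run:
```python
from h import *
c=cap('top');cv2.imwrite('pics/crop.png',cv2.resize(c['img'][110:220,235:395,::-1],(800,550),interpolation=cv2.INTER_CUBIC))
X=cloud(c);im=c['img']
for u in(270,355):print(u,[(v,(X[v,u,[0,2]]*1e3).round().tolist(),int(im[v,u].mean())) for v in range(152,176)])
```

```text
270 [(152, [749.0, 86.0], 64), (153, [748.0, 81.0], 39), (154, [749.0, 67.0], 34), (155, [748.0, 58.0], 35), (156, [747.0, 50.0], 34), (157, [749.0, 36.0], 31), (158, [744.0, 41.0], 57), (159, [741.0, 38.0], 62), (160, [737.0, 41.0], 54), (161, [733.0, 43.0], 55), (162, [732.0, 35.0], 46), (163, [733.0, 19.0], 42), (164, [732.0, 14.0], 89), (165, [729.0, 11.0], 125), (166, [725.0, 11.0], 130), (167, [716.0, 31.0], 121), (168, [713.0, 29.0], 99), (169, [703.0, 55.0], 85), (170, [698.0, 59.0], 79), (171, [696.0, 54.0], 77), (172, [692.0, 58.0], 80), (173, [690.0, 52.0], 78), (174, [685.0, 59.0], 80), (175, [682.0, 58.0], 78)]
355 [(152, [746.0, 82.0], 33), (153, [746.0, 72.0], 30), (154, [745.0, 62.0], 29), (155, [746.0, 51.0], 30), (156, [746.0, 39.0], 28), (157, [743.0, 36.0], 54), (158, [738.0, 42.0], 58), (159, [735.0, 41.0], 54), (160, [731.0, 43.0], 56), (161, [731.0, 34.0], 44), (162, [730.0, 26.0], 38), (163, [730.0, 13.0], 87), (164, [726.0, 16.0], 123), (165, [723.0, 12.0], 125), (166, [714.0, 32.0], 119), (167, [713.0, 24.0], 84), (168, [711.0, 20.0], 90), (169, [707.0, 20.0], 111), (170, [704.0, 20.0], 114), (171, [701.0, 19.0], 112), (172, [697.0, 19.0], 103), (173, [693.0, 22.0], 110), (174, [547.0, 557.0], 85), (175, [542.0, 566.0], 56)]
```

View pics/crop.png

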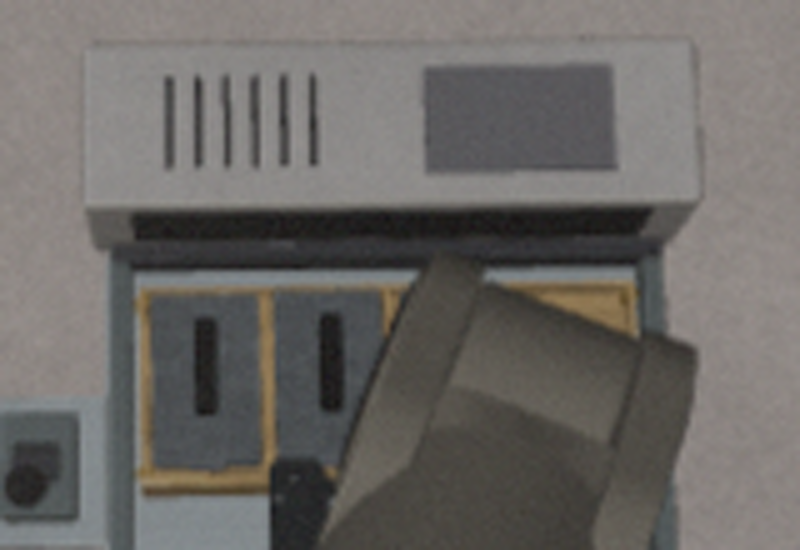

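Request:
{"api": "play_rows", "payload": {"plan": [[0, [0.8, 0.1, -5], 0], [0, [0.8, 0, -5], 0], [0, [0.8, 0, -3.5], 0], [0, [0.8, 0, -0.6], 0], [0, [0.8, 0, 0], 0]]}}

```text
clock: 32.25
tcp_pos: [0.5505, -0.1684, 0.2278]
eef_rot: [[-1.0, 0.005, -0.001], [0.005, 1.0, -0.0], [0.001, -0.0, -1.0]]
ft_force: [-1.2, -0.2, -0.2]
gripper_width: 0.007
finger_force: 0.0
```

Request:
{"api": "play_rows", "payload": {"plan": [[0, [0.8, 0, 0], 0], [0, [0.5, 0, 0], 0], [0, [0.2, 0, 0], 0], [0, [0, 0, 0], 0]]}}

```text
clock: 32.75
tcp_pos: [0.565, -0.1681, 0.2279]
eef_rot: [[-1.0, 0.005, -0.0], [0.005, 1.0, 0.0], [0.0, 0.0, -1.0]]
ft_force: [-2.4, -0.7, 1.7]
gripper_width: 0.005
finger_force: 1.4
```

There's a clear gap of about 14 mm between the tray (crop row ~290) and the dark stop bar (~250). I'll keep pushing at the middle, now that it has been released.

Request:
{"api": "play_rows", "payload": {"plan": [[0, [0.2, 0, 0], 0], [0, [0.2, 0, 0], 0], [0, [0.1, 0, 0], 0], [0, [0, 0, 0], 0]]}}

```text
clock: 33.25
tcp_pos: [0.5667, -0.169, 0.2273]
eef_rot: [[-1.0, 0.007, -0.008], [0.007, 1.0, 0.002], [0.008, 0.002, -1.0]]
ft_force: [-29.8, 1.0, 24.3]
gripper_width: 0.005
finger_force: 14.8
```

It meets a hard stop at the same spot. I'll measure the travel directly by repeating the earlier wrist view (w8) exactly 160 mm further on and comparing pixels.

Request:
{"api": "play_rows", "payload": {"plan": [[0, [-0.6, 0, 0], 0], [0, [-1.5, 0, 0], 0], [0, [-1, 0, 5], 0], [0, [1, 0, 5], 0], [0, [1.3, 0, 5], 0]]}}

```text
clock: 33.88
tcp_pos: [0.5616, -0.1682, 0.3794]
eef_rot: [[-1.0, 0.005, 0.0], [0.005, 1.0, 0.0], [-0.0, 0.0, -1.0]]
ft_force: [0.6, 0.9, -0.3]
gripper_width: 0.004
finger_force: 0.0
```

Request:
{"api": "play_rows", "payload": {"plan": [[0, [0, 0, 0.2], 0], [0, [0, 0, 0], 0], [0, [0, 0, 0], 0]]}}

```text
clock: 34.25
tcp_pos: [0.5616, -0.168, 0.3784]
eef_rot: [[-1.0, 0.005, -0.002], [0.005, 1.0, 0.0], [0.002, 0.0, -1.0]]
ft_force: [0.3, -0.4, 0.6]
gripper_width: 0.005
finger_force: 0.0
```

Run:
```python
from h import *
st();c=cap('wrist','w9');a=cv2.imread('pics/w8.png');b=cv2.imread('pics/w9.png')
for n,i in(('before',a),('after',b)):
    g=i.astype(int)
    for u in(180,220,285,340,400):
        col=g[195:260,u];w=(col[:,2]-col[:,0]>25);d=col.max(1)<60
        print(n,u,'wood',195+np.nonzero(w)[0][:1],195+np.nonzero(w)[0][-1:],'dark',195+np.nonzero(d)[0][:1])
p0=a[190:260,230:270].astype(np.float32);p1=b[190:260,230:270].astype(np.float32)
f=lambda im:np.float32(cv2.cvtColor(im[170:232,165:260],cv2.COLOR_BGR2GRAY))
print(cv2.matchTemplate(b[150:300,125:262],a[195:232,170:255],cv2.TM_CCOEFF_NORMED).max(),cv2.minMaxLoc(cv2.matchTemplate(b[150:300,125:262],a[205:232,140:255],cv2.TM_CCOEFF_NORMED)),'same would be (15,55)')
```

```text
34.25 [ 0.5616 -0.168   0.3784] [ 0.28 -0.36  0.6 ] 0.005271512538158914 0.0
before 180 wood [211] [259] dark []
before 220 wood [211] [231] dark []
before 285 wood [220] [233] dark [207]
before 340 wood [211] [232] dark []
before 400 wood [211] [229] dark []
after 180 wood [208] [259] dark []
after 220 wood [208] [228] dark []
after 285 wood [217] [233] dark [204]
after 340 wood [208] [229] dark []
after 400 wood [208] [226] dark []
0.92999256 (-0.42795780301094055, 0.985974907875061, (0, 63), (12, 52)) same would be (15,55)
```

Travel comes out at 0.157–0.158 m, right by the stated 0.16, but the gap needs a closer look from above.

Request:
{"api": "play_rows", "payload": {"plan": [[0, [3, 0, 3], 0], [0, [4.5, 0, 2], 0], [0, [4.5, 1, 0], 0], [0, [4, 2, 0], 0], [0, [2.5, 2, 0], 0]]}}

```text
clock: 34.92
tcp_pos: [0.7486, -0.1174, 0.4277]
eef_rot: [[-1.0, 0.005, -0.002], [0.005, 1.0, -0.0], [0.002, -0.0, -1.0]]
ft_force: [0.1, -0.6, 0.4]
gripper_width: 0.009
finger_force: 0.0
```

Request:
{"api": "play_rows", "payload": {"plan": [[0, [0, 0, 0], 0], [0, [0, 0, 0], 0]]}}

```text
clock: 35.17
tcp_pos: [0.7468, -0.1188, 0.4287]
eef_rot: [[-1.0, 0.006, -0.002], [0.006, 1.0, -0.001], [0.002, -0.001, -1.0]]
ft_force: [-0.2, -0.2, 0.3]
gripper_width: 0.008
finger_force: 0.0
```

Run:
```python
from h import *
st();c=cap('wrist','w10');X=cloud(c)
print((-np.array(c['R']).T@c['t']).round(3))
for u in(180,385):print(u,[(v,(X[v,u]*1e3).round().tolist(),int(c['img'][v,u].mean())) for v in range(190,262,3) if .68<X[v,u,0]<.76])
```

```text
35.175 [ 0.7468 -0.1188  0.4287] [-0.21 -0.22  0.27] 0.007950257815058826 0.0
[ 0.68  -0.119  0.408]
180 [(190, [747.0, -222.0, 66.0], 56), (193, [747.0, -217.0, 82.0], 57), (196, [749.0, -216.0, 87.0], 138), (199, [750.0, -213.0, 96.0], 223), (202, [752.0, -213.0, 99.0], 240), (205, [755.0, -213.0, 98.0], 240), (208, [757.0, -213.0, 98.0], 240)]
385 [(190, [748.0, -18.0, 64.0], 63), (193, [748.0, -22.0, 79.0], 64), (196, [750.0, -24.0, 86.0], 121), (199, [750.0, -27.0, 96.0], 218), (202, [753.0, -27.0, 97.0], 242), (205, [755.0, -28.0, 99.0], 243), (208, [758.0, -27.0, 99.0], 242)]
```

View pics/w10.png

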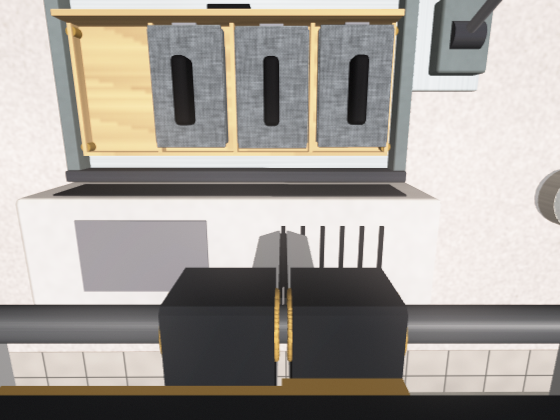

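The gap is real: far wall at row 155, bar at row 170, even across the width and about 12 mm. I'll retry a centred push at a different finger height to tell a jam or an obstruction from the end stop.

Request:
{"api": "play_rows", "payload": {"plan": [[0, [-4, -1, 0], 0], [0, [-5, -2, 0], 0], [0, [-5, -1.7, 0], 0], [0, [-5, 0, -3], 0], [0, [-2.2, 0, -4], 0]]}}

```text
clock: 35.85
tcp_pos: [0.5321, -0.1663, 0.36]
eef_rot: [[-1.0, 0.007, 0.002], [0.007, 1.0, 0.001], [-0.002, 0.001, -1.0]]
ft_force: [0.7, -0.3, -0.5]
gripper_width: 0.005
finger_force: 0.0
```

Request:
{"api": "play_rows", "payload": {"plan": [[0, [0, 0, -4], 0], [0, [0, 0, -4], 0], [0, [0, 0, -3], 0], [0, [0, 0, -0.9], 0], [0, [0.5, 0, 0], 0]]}}

```text
clock: 36.48
tcp_pos: [0.5399, -0.1657, 0.2411]
eef_rot: [[-1.0, 0.006, -0.0], [0.006, 1.0, 0.0], [0.0, 0.0, -1.0]]
ft_force: [0.2, -0.7, 1.0]
gripper_width: 0.005
finger_force: 0.0
```

Request:
{"api": "play_rows", "payload": {"plan": [[0, [0.8, 0, 0], 0], [0, [0.8, 0, 0], 0], [0, [0.4, 0, 0], 0], [0, [0, 0, 0], 0]]}}

```text
clock: 36.98
tcp_pos: [0.5605, -0.1651, 0.2408]
eef_rot: [[-1.0, 0.004, 0.0], [0.004, 1.0, -0.0], [-0.0, -0.0, -1.0]]
ft_force: [0.1, 0.3, -0.1]
gripper_width: 0.007
finger_force: 0.0
```

Request:
{"api": "play_rows", "payload": {"plan": [[0, [0.2, 0, 0], 0], [0, [0.2, 0, 0], 0], [0, [0, 0, 0], 0]]}}

```text
clock: 37.35
tcp_pos: [0.5643, -0.1651, 0.2406]
eef_rot: [[-1.0, 0.005, -0.0], [0.005, 1.0, -0.0], [0.0, -0.0, -1.0]]
ft_force: [0.3, -0.6, -0.2]
gripper_width: 0.006
finger_force: 0.0
```

Request:
{"api": "play_rows", "payload": {"plan": [[0, [0.2, 0, 0], 0], [0, [0, 0, 0], 0]]}}

```text
clock: 37.6
tcp_pos: [0.5655, -0.1653, 0.2405]
eef_rot: [[-1.0, 0.005, -0.002], [0.005, 1.0, 0.0], [0.002, 0.0, -1.0]]
ft_force: [-5.6, -0.0, 4.8]
gripper_width: 0.006
finger_force: 3.2
```

Request:
{"api": "play_rows", "payload": {"plan": [[0, [0.2, 0, 0], 0], [0, [0, 0, 0], 0]]}}

```text
clock: 37.85
tcp_pos: [0.5663, -0.1656, 0.2403]
eef_rot: [[-1.0, 0.006, -0.005], [0.006, 1.0, 0.001], [0.005, 0.001, -1.0]]
ft_force: [-15.9, -0.1, 13.4]
gripper_width: 0.005
finger_force: 8.2
```

Request:
{"api": "play_rows", "payload": {"plan": [[0, [0.2, 0, 0], 0], [0, [0, 0, 0], 0]]}}

```text
clock: 38.1
tcp_pos: [0.567, -0.1658, 0.24]
eef_rot: [[-1.0, 0.006, -0.008], [0.006, 1.0, 0.002], [0.008, 0.002, -1.0]]
ft_force: [-26.0, 1.9, 21.2]
gripper_width: 0.004
finger_force: 13.3
```

Request:
{"api": "play_rows", "payload": {"plan": [[0, [0.2, 0, 0], 0], [0, [0, 0, 0], 0]]}}

```text
clock: 38.35
tcp_pos: [0.5678, -0.1659, 0.2398]
eef_rot: [[-1.0, 0.007, -0.011], [0.007, 1.0, 0.003], [0.011, 0.003, -1.0]]
ft_force: [-35.9, 2.2, 29.9]
gripper_width: 0.008
finger_force: 18.3
```

The stop is rigid at the same tool position (0.565) at any height. With the measured travel of about 0.158 and even contact, that is the end of travel. I'll back off and go to the lever.

Request:
{"api": "play_rows", "payload": {"plan": [[0, [-0.8, 0, 0], 0], [0, [-1.5, 0, 2], 0], [0, [-0.5, 0, 5], 0], [0, [0, 2, 5], 0], [0, [0, 4, 3], 0]]}}

```text
clock: 38.98
tcp_pos: [0.5442, -0.1059, 0.3931]
eef_rot: [[-1.0, 0.008, 0.003], [0.008, 1.0, -0.0], [-0.003, -0.0, -1.0]]
ft_force: [0.2, 0.9, -0.9]
gripper_width: 0.007
finger_force: 0.0
```

Request:
{"api": "play_rows", "payload": {"plan": [[0, [0, 4.5, 0], 0], [0, [0, 4.5, 0], 0], [0, [0, 4.5, 0], 0], [0, [0, 3, 0], 0], [0, [0, 0, 0], 0]]}}

```text
clock: 39.6
tcp_pos: [0.5442, 0.0623, 0.3906]
eef_rot: [[-1.0, 0.001, 0.0], [0.001, 1.0, 0.0], [-0.0, 0.0, -1.0]]
ft_force: [0.3, 0.4, 0.2]
gripper_width: 0.003
finger_force: 0.0
```

Run:
```python
from h import *
st()
for n in('wrist','scene','top'):
    c=cap(n,'L'+n);X=cloud(c);im=c['img'].astype(int)
    m=(im.max(2)<50)&(abs(X[...,0]-.575)<.05)&(abs(X[...,1]-.06)<.035)&(X[...,2]>.092)&(X[...,2]<.125)
    if m.sum()>4:
        p=X[m];print(n,m.sum(),p.mean(0).round(4),p.min(0).round(4),p.max(0).round(4))
```

```text
39.6 [0.5442 0.0623 0.3906] [0.35 0.39 0.19] 0.002663726088535955 0.0
wrist 59 [0.5601 0.0586 0.1105] [0.5588 0.0501 0.1065] [0.5625 0.0641 0.1154]
scene 79 [0.5751 0.0631 0.1181] [0.5622 0.0524 0.1062] [0.5829 0.0713 0.1248]
```

View pics/Lwrist.png

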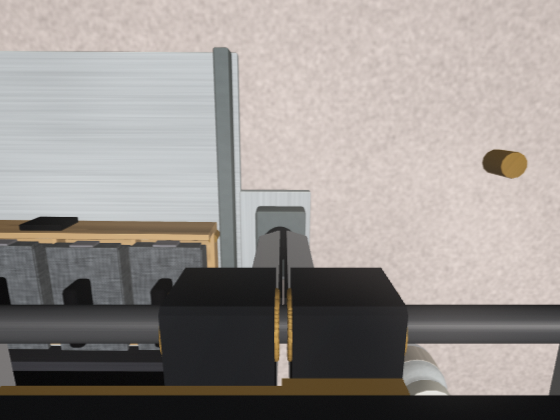

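The ball shows at (281,232), centred in y on the fingers. I'll step back, go down and push it over.

Request:
{"api": "play_rows", "payload": {"plan": [[0, [-1.4, -0.1, -1], 0], [0, [0, 0, -4], 0], [0, [0, 0, -3.5], 0], [0, [0, 0, -0.9], 0], [0, [0, 0, 0], 0]]}}

```text
clock: 40.38
tcp_pos: [0.5305, 0.0581, 0.297]
eef_rot: [[-1.0, 0.006, -0.0], [0.006, 1.0, -0.001], [0.0, -0.001, -1.0]]
ft_force: [-0.0, -0.6, -0.0]
gripper_width: 0.007
finger_force: 0.0
```

Request:
{"api": "play_rows", "payload": {"plan": [[0, [0.8, 0, 0], 0], [0, [1, 0, 0], 0], [0, [1.2, 0, 0], 0], [0, [1.2, 0, 0], 0], [0, [1.2, 0, 0], 0]]}}

```text
clock: 41.0
tcp_pos: [0.5852, 0.0589, 0.2966]
eef_rot: [[-1.0, 0.005, -0.0], [0.005, 1.0, -0.0], [0.0, -0.0, -1.0]]
ft_force: [-1.6, 1.0, 0.4]
gripper_width: 0.004
finger_force: 0.5
```

Request:
{"api": "play_rows", "payload": {"plan": [[0, [1.2, 0, 0], 0], [0, [1.2, 0, 0], 0], [0, [0.9, 0, 0], 0], [0, [0.5, 0, 0], 0], [0, [0, 0, 0], 0]]}}

```text
clock: 41.62
tcp_pos: [0.6195, 0.059, 0.2956]
eef_rot: [[-1.0, 0.005, -0.011], [0.005, 1.0, 0.001], [0.011, 0.001, -1.0]]
ft_force: [-30.9, 2.8, 18.8]
gripper_width: 0.001
finger_force: 16.0
```

Request:
{"api": "play_rows", "payload": {"plan": [[0, [-0.8, 0, 0], 0], [0, [-2, 0, 1], 0], [0, [-1, 0, 5], 0], [0, [-1, -3, 5], 0], [0, [-2, -4, 3], 0]]}}

```text
clock: 42.25
tcp_pos: [0.5546, -0.0115, 0.4391]
eef_rot: [[-1.0, 0.003, 0.003], [0.003, 1.0, 0.0], [-0.003, 0.0, -1.0]]
ft_force: [-0.1, -0.7, 0.8]
gripper_width: 0.005
finger_force: 0.0
```

Run:
```python
from h import *
st()
ims=[]
for n in('scene','top','wrist'):
    c=cap(n,'M'+n);X=cloud(c);im=c['img'].astype(int)
    m=(im.max(2)<50)&(abs(X[...,0]-.61)<.08)&(abs(X[...,1]-.06)<.035)&(X[...,2]>.092)&(X[...,2]<.135)
    if m.sum()>4:
        p=X[m];print(n,m.sum(),p.mean(0).round(4),p.min(0).round(4),p.max(0).round(4))
    if n=='scene': s=c['img'][180:300,200:360,::-1]
    if n=='wrist': w=c['img'][:,:,::-1]
    if n=='top': t=c['img'][110:230,225:385,::-1]
cv2.imwrite('pics/N.png',np.hstack([cv2.resize(s,(400,300)),cv2.resize(t,(400,300))]))
```

```text
42.25 [ 0.5546 -0.0115  0.4391] [-0.11 -0.74  0.78] 0.004622743085302586 0.0
scene 86 [0.6404 0.0627 0.1135] [0.6288 0.0507 0.1037] [0.6496 0.0724 0.1206]
wrist 43 [0.6264 0.0579 0.1045] [0.6254 0.0516 0.1007] [0.6277 0.0641 0.1076]
```

View pics/N.png

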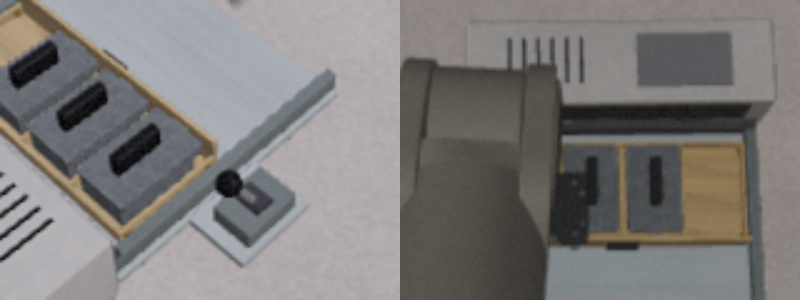

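The ball is over towards the docking unit: it moved about 66 mm and dropped about 5 mm, which fits +0.5 rad past upright, and it sits hard against its stop. One last check of the lids, then I'll hand in.

Run:
```python
from h import *
c=cap('scene')
for y in(-.207,-.127,-.047):prof(c,(.656,y),-.3)
print(manip.job_done())
```

```text
[(-70, 16, np.float64(56.2)), (-60, 35, np.float64(58.0)), (-50, 32, np.float64(57.2)), (-40, 24, np.float64(56.3)), (-30, 27, np.float64(55.0)), (-20, 19, np.float64(56.3)), (-10, 23, np.float64(57.0)), (0, 24, np.float64(56.5)), (10, 32, np.float64(56.9)), (20, 36, np.float64(56.8)), (30, 44, np.float64(57.0)), (40, 86, np.float64(43.7)), (50, 34, np.float64(27.6))]
[(-70, 21, np.float64(52.0)), (-60, 34, np.float64(57.7)), (-50, 35, np.float64(57.7)), (-40, 25, np.float64(57.2)), (-30, 23, np.float64(57.7)), (-20, 25, np.float64(57.7)), (-10, 22, np.float64(57.0)), (0, 24, np.float64(57.7)), (10, 26, np.float64(57.3)), (20, 42, np.float64(56.7)), (30, 39, np.float64(57.5)), (40, 96, np.float64(45.9)), (50, 35, np.float64(31.0))]
[(-70, 47, np.float64(47.7)), (-60, 45, np.float64(57.4)), (-50, 41, np.float64(57.4)), (-40, 33, np.float64(56.6)), (-30, 37, np.float64(56.5)), (-20, 39, np.float64(56.8)), (-10, 46, np.float64(55.5)), (0, 37, np.float64(55.7)), (10, 40, np.float64(56.2)), (20, 63, np.float64(56.6)), (30, 56, np.float64(56.5)), (40, 110, np.float64(45.5)), (50, 30, np.float64(32.1))]
the job is handed in; nothing more can be done
None
```

Job handed in: all three cases are upright in bays with lids latched (one was loose and I snapped it shut), and the lock lever is right over; the sledge is against a rigid stop after about 158 of 160 mm, but a gap of roughly 12 mm to the dark bar was still visible, so I can't be certain it is fully home.

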